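Press the fuel filter cassettes under the weights from the rinse wells

ROBOT

A 6-joint arm with a two-finger parallel gripper is mounted at the origin on the work surface. World frame = base frame: x ahead of the robot, y to its left, z up, the work surface at z = 0. Lengths are in m, angles in rad, forces in N, time in s.
With the tool pointing down it reaches from about 0.35 to 0.975 m from the base axis. Payload 7.1 kg.
Tool frame: the origin (TCP) lies midway between the tips of the shut fingers; the grasp point (between the pads) lies 19 mm behind it; z points along the fingers, x is the direction in which the jaws open and shut, and the axes are right-handed (so a half turn about z gives the same grasp; the last joint's range is limited). The gripper opens to 88 mm and grips with 3 to 60 N. Pads are 20 mm wide; open, the fingers measure 115 mm over their backs; the gripper's body (75 mm by 178 mm) begins 61 mm behind the grasp point.
Start: joints at [1.25, 0.423, 1.63, -0, 1.089, -0.019], TCP at [0.186, 0.597, 0.223] pointing down, gripper open.
Joint ranges: [-3, 3], [-0.9, 2.11], [0.09, 2.58], [-1.31, 4.45], [0.11, 2.69], [-2.54, 2.54]. Speed limits (rad/s): [2.39, 2.39, 3.01, 3.14, 3.14, 3.14].

INTERFACE

Orientations are given as a unit quaternion [w, x, y, z].
In Python, from station import move_pose, movel, movej, command_gripper, wait, inverse_kinematics, read_camera, camera_info, MotionError, job_done, get_time, get_joint_pos, get_qvel, get_effort, get_tcp_pos, get_ee_rot, get_ft_force, get_ft_torque, get_grip_width gives the robot as it stands. Calls block until the motion is done:
- move_pose(position, orientation): joint-space move of the TCP to a pose.
- movel(position, frame=None, v=0.15, until_force=None): straight line of the TCP; frame=None keeps the orientation; v is the mean speed in m/s. With until_force (N) it stops when the force on the tool has changed by that much, and returns True; else False.
- movej(angles): joint-space move.
- command_gripper(opening): opening from 0.0 (shut) to 1.0 (fully open); the grip force is fixed at half the most; returns when the fingers have stopped.
- wait(seconds).
- inverse_kinematics(position, orientation): joint angles nearest the present ones, or None.
- read_camera(name): name is "scene" or "top" or "wrist"; returns the picture (420x560x3 uint8, red, green, blue); there is no depth.
- camera_info(name): a dict with "intrinsics" (3x3 intrinsics, pixels), "T" (4x4, takes a point from camera to world coordinates); the wrist camera has in their place "tool_from_camera" (4x4, takes a point from camera to tool coordinates, whose origin is the TCP and whose axes are the tool frame's). Camera axes: x right, y up, looking along -z (the intrinsics and any distortion apply to the point x, -y, -z); pixel columns grow to the right and rows downward; lengths in m; the calibration is good to about 2 mm. A picture is of the moment at which its call begins: read the wrist's pose just before it. camera_info takes no time and is no camera call.
A pose or a line that the arm cannot do raises MotionError and nothing moves.
- job_done(): hands the job in, once; it reports no verdict.
Readings, each from a call of its own:
- get_time(): time.
- get_joint_pos(): joint angles.
- get_qvel(): joint speeds.
- get_effort(): joint torques, N m.
- get_tcp_pos(): TCP position.
- get_ee_rot(): TCP orientation.
- get_ft_force(): force on the tool from outside, world axes, zero at the start.
- get_ft_torque(): the same for the moment, N m.
- get_grip_width(): opening from 0.0 (shut) to 1.0 (fully open).
Only numpy, scipy, OpenCV 4.12 (cv2) and the standard library are available. Lean on these libraries where they do the work, as an engineer would, in place of code of your own. Each camera call takes 0.05 s, during which the arm holds its last target.

TASK

First stack all the white filter cassettes in one square, aligned pile on the yellow outline of the press plate, long sides along the outline's. Then take the hook picker from its stand, fish the two brass press weights out of the deep rinse wells by their red bails without putting your fingers on a weight, and lower them gently (no dropping) onto the top of the pile, upright, side by side along its middle line, one over the centre of each half, i.e. over each filter window. Hang the picker back in its stand, and leave the bottles and other bench things where they are.

Things in the scene. Friction and masses are not known exactly. Their poses are not given: they have to be found in the camera images.
- press_center (a point): Dark steel press plate fixed to the bench, 170 (its x) x 110 (its y) x 10 mm, with a thin yellow outline of a cassette footprint in the middle, long side along its x. This point: centre of its top face, 10 mm above the bench; axes of the plate.
- analyser: Black bench analyser with a steel top, fixed. Two rinse wells side by side at its left (+y) end: each inside 130 mm along its x, 76 mm along its y, walls 6 mm (+x and +y outer walls clear), rim 130 mm above the bench. The rest, 300 x 250 mm, 124 mm high (a white-topped holder reaches 146 mm), lies on the wells' -y side. Origin: under well 1's centre, on the bench.
- well1_mouth (a point): Centre of the mouth of well 1 (the +y one), at rim height; the well's floor is 124 mm below; axes of the analyser.
- well2_mouth (a point): Centre of the mouth of well 2, 82 mm to the -y side of well 1, at rim height; floor 124 mm below; axes of the analyser.
- picker: The hook picker as a solid, 0.12 kg; origin and axes as picker_grip. Below the handle (from 25 to 30 mm under its centre) is a black collar 42 x 46 mm; from there a steel rod 8 mm thick runs down at x = -14 mm to the hook.
- picker_grip (a point): Centre of the blue handle of the long hook picker: 30 (x) x 20 (y) x 50 mm tall, to be gripped from above across its y; z up, hook opening towards +x.
- picker_saddle (a point): Lowest point of the picker's V hook (centre line of the 8 mm bar), 120 mm straight below picker_grip. The V lies in the x-z plane: from the rod (x = -14 mm) down to here and up to a tip at x = +14 mm, whose top is 16 mm above this point; the way in is over the tip. A bail hanging in the V has its centre line 9 mm above this point.
- stand: Grey picker stand, fixed: foot 130 x 100 mm, a post at its +x end, two level aluminium rails along its x at y = +-17 mm (each 10 mm wide, x from -50 to +50 mm), a 24 mm slot between them, tops 130 mm above the bench. Origin: centre of its underside.
- stand_fork (a point): Middle between the stand's rails, level with their tops. The picker hangs here: collar on both rails, hook down in the slot opening to the stand's +x, handle centre 30 mm above this point. It lifts straight up out of the slot and goes straight down into it, hook along the slot.
- weight1_base (a point): Press weight 1, at the start on the floor of well 1: round brass disc 46 mm across, 28 mm thick, 0.25 to 0.42 kg, with a red bail (bar 6 mm thick) standing over it. This point: centre of its underside; z up through the bail.
- weight1_bail (a point): Peak of that weight's bail: the bar's centre line, 68 mm above the underside. The bail stands in the weight's y-z plane: uprights at y = +-17 mm, from which the bar rises from 58 mm to the peak at 68 mm. A hook goes through along the weight's x, between the disc's top (28 mm) and the bar.
- weight2_base (a point): Press weight 2, at the start on the floor of well 2: round brass disc 46 mm across, 28 mm thick, 0.25 to 0.42 kg, with a red bail (bar 6 mm thick) standing over it. This point: centre of its underside; z up through the bail.
- weight2_bail (a point): Peak of that weight's bail: the bar's centre line, 68 mm above the underside. The bail stands in the weight's y-z plane: uprights at y = +-17 mm, from which the bar rises from 58 mm to the peak at 68 mm. A hook goes through along the weight's x, between the disc's top (28 mm) and the bar.
- cassette1_mid (a point): Centre (half-way up) of a flat white filter cassette with blue end bands and two copper-coloured filter windows: 120 (x) x 60 (y) x 18 mm, 0.17 kg. Two to four of the four cassettes are present, lying flat on the bench; which end is which does not matter.
- cassette2_mid (a point): Centre (half-way up) of a flat white filter cassette with blue end bands and two copper-coloured filter windows: 120 (x) x 60 (y) x 18 mm, 0.17 kg. Two to four of the four cassettes are present, lying flat on the bench; which end is which does not matter.
- cassette3_mid (a point): Centre (half-way up) of a flat white filter cassette with blue end bands and two copper-coloured filter windows: 120 (x) x 60 (y) x 18 mm, 0.17 kg. Two to four of the four cassettes are present, lying flat on the bench; which end is which does not matter.
- cassette4_mid (a point): Centre (half-way up) of a flat white filter cassette with blue end bands and two copper-coloured filter windows: 120 (x) x 60 (y) x 18 mm, 0.17 kg. Two to four of the four cassettes are present, lying flat on the bench; which end is which does not matter.
- bottle1_mid (a point): Bystander: white sample bottle, 52 mm across, 120 mm tall, standing on the bench; centre, half-way up. Leave alone.
- bottle2_mid (a point): Bystander: amber sample bottle, 52 mm across, 120 mm tall, standing on the bench; centre, half-way up. Leave alone.
- jar1_mid (a point): Bystander: white jar, 60 mm across, 70 mm tall, standing on the bench; centre, half-way up. Leave alone.
- can1_mid (a point): Bystander: aluminium can, 64 mm across, 100 mm tall, standing on the bench; centre, half-way up. Leave alone.
- case1_mid (a point): Bystander: closed aluminium case, 100 x 70 x 45 mm, standing on the bench; centre, half-way up. Leave alone.
- beaker1_mid (a point): Bystander: glass beaker, 68 mm across, 90 mm tall, standing on the bench; centre, half-way up. Leave alone.
Things that resemble listed ones, but are neither listed nor needed, are in the scene too. Leave any black, pink or purple look-alike of the part that bears cassette4_mid alone.

How it is judged:
By the outcome, as a careful person would: the job done as asked, in the order asked, and still so for the second after the job is handed in, with the robot touching nothing.
Of cassette1, cassette2, cassette3, cassette4 only 2 to 4 are there at a start; the rules pass over those that are not, and their reading is None.
At some moment in a run one of cassette1, cassette2, cassette3, cassette4 may be knocked a few centimetres aside while the robot is not near it.
It also fails if it takes over 210 s, if anything falls off the work surface, if the arm or the gripper's body presses on something with over 40 N, if the wrist force passes 120 N, or if a joint passes its speed limit or range.

## Working session

There is one attempt and no reset: what is moved stays moved. The work goes in short steps, each a Python script; the robot and the scene stay as the last script left them, time stands still between calls to the robot, and variables do not carry over. Pictures are saved under pics/ and viewed, and the job is handed in when it is done.

```bash
ls; mkdir -p pics; python3 - <<'E'
from station import *
import cv2,numpy as np
print(get_time())
for n in("scene","top","wrist"):
    im=read_camera(n); cv2.imwrite(f"pics/{n}0.png",im[:,:,::-1]); print(n,camera_info(n))
E
```

```text
pics
0.0
scene {'intrinsics': array([[418.7901671 ,   0.        , 280.88664512],
       [  0.        , 418.7901671 , 213.56331775],
       [  0.        ,   0.        ,   1.        ]]), 'T': array([[ 0.70326081, -0.47277298,  0.53095191,  1.01933909],
       [ 0.71068407,  0.4872287 , -0.50748039, -0.4102054 ],
       [-0.01877199,  0.73423014,  0.67864108,  0.78638535],
       [ 0.        ,  0.        ,  0.        ,  1.        ]])}
top {'intrinsics': array([[511.33674733,   0.        , 283.49662195],
       [  0.        , 511.33674733, 213.65391665],
       [  0.        ,   0.        ,   1.        ]]), 'T': array([[ 0.00485345,  0.99513857, -0.09836501,  0.41900965],
       [-0.99989011,  0.00620736,  0.01346278,  0.09007206],
       [ 0.01400792,  0.09828886,  0.99505933,  1.376237  ],
       [ 0.        ,  0.        ,  0.        ,  1.        ]])}
wrist {'intrinsics': array([[371.38804548,   0.        , 275.04327063],
       [  0.        , 371.38804548, 209.90776242],
       [  0.        ,   0.        ,   1.        ]]), 'tool_from_camera': array([[ 9.99999449e-01, -9.69052798e-04, -4.02920727e-04,
        -6.73903896e-04],
       [-1.04496378e-03, -9.54969821e-01, -2.96701112e-01,
        -8.21793355e-02],
       [-9.72580917e-05,  2.96701370e-01, -9.54970307e-01,
        -1.61948646e-01],
       [ 0.00000000e+00,  0.00000000e+00,  0.00000000e+00,
         1.00000000e+00]])}
```

View pics/top0.png

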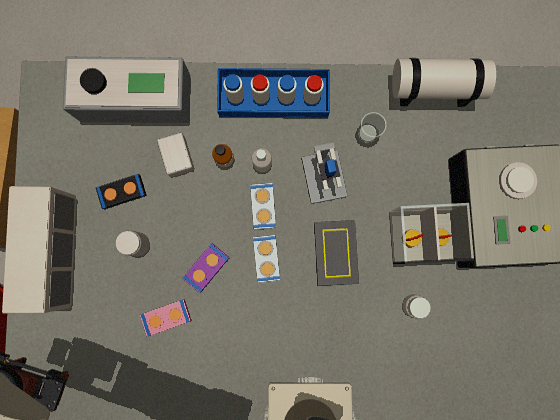

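View pics/scene0.png

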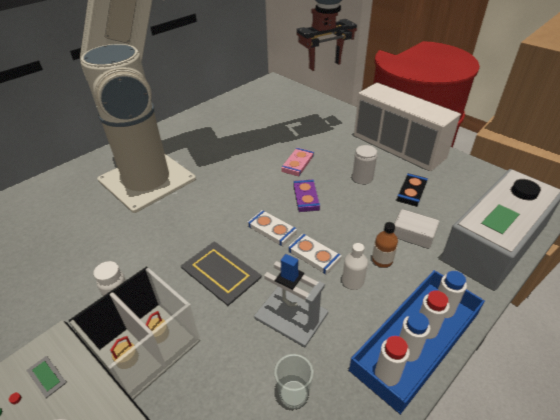

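View pics/wrist0.png

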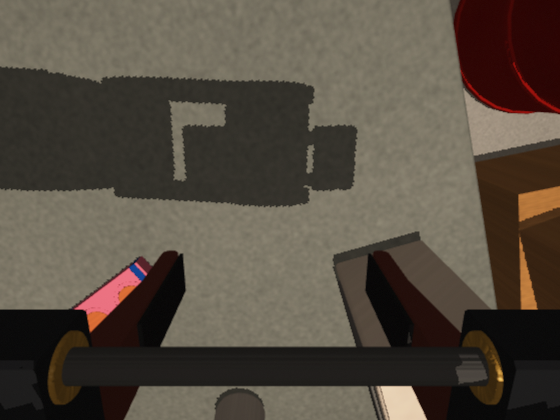

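The top view shows two white cassettes, at (262,206) and (265,258). The look-alikes are black (121,191), purple (206,267) and pink (166,317), and the white case is at (175,155). The plate is at (337,253), the stand and picker at (325,170), and the wells at about (414,238) and (445,238). I'll measure these next and check close crops.

```bash
cat > h.py <<'E'
from station import *
import cv2,numpy as np
from scipy.spatial.transform import Rotation as R
def toolT():
    T=np.eye(4); T[:3,:3]=R.from_quat(np.roll(get_ee_rot(),-1)).as_matrix(); T[:3,3]=get_tcp_pos(); return T
def snap(n):
    ci=camera_info(n)
    T=ci["T"] if n!="wrist" else toolT()@ci["tool_from_camera"]
    im=read_camera(n)
    return im,ci["intrinsics"],T
def ray(px,K,T):
    px=np.atleast_2d(np.asarray(px,float))
    d=np.c_[(px[:,0]-K[0,2])/K[0,0],-(px[:,1]-K[1,2])/K[1,1],-np.ones(len(px))]
    return T[:3,3],d@T[:3,:3].T
def onz(px,K,T,z):
    o,d=ray(px,K,T); return o+d*((z-o[2])/d[:,2])[:,None]
def proj(P,K,T):
    P=np.atleast_2d(np.asarray(P,float)); c=(P-T[:3,3])@T[:3,:3]
    return np.c_[K[0,2]+K[0,0]*c[:,0]/-c[:,2],K[1,2]-K[1,1]*c[:,1]/-c[:,2]]
def rect(P):
    "min-area rect of metric xy points: centre, (long,short), yaw of long side in (-pi/2,pi/2]"
    (c,(w,h),a)=cv2.minAreaRect((P[:,:2]*1000).astype(np.float32))
    a=np.radians(a)
    if w<h: w,h,a=h,w,a+np.pi/2
    a=(a+np.pi/2)%np.pi-np.pi/2
    return np.array(c)/1000,(w,h),a
def save(n,im,crop=None,s=1):
    if crop: x0,y0,x1,y1=crop; im=im[y0:y1,x0:x1]
    im=cv2.resize(im,None,fx=s,fy=s,interpolation=cv2.INTER_CUBIC); cv2.imwrite(f"pics/{n}.png",np.ascontiguousarray(im[:,:,::-1]))
def down(yaw):
    "tool pointing down, tool x (jaw axis) at yaw from world x"
    c,s=np.cos(yaw),np.sin(yaw)
    M=np.array([[c,s,0],[s,-c,0],[0,0,-1.]])
    return np.roll(R.from_matrix(M).as_quat(),1)
E
python3 - <<'E'
from h import *
im,K,T=snap("top")
save("t1",im,(90,130,480,340),2)
hsv=cv2.cvtColor(im,cv2.COLOR_RGB2HSV)
print("bench",hsv[300,300],"white",hsv[247,257])
m=((hsv[:,:,2]>150)|((hsv[:,:,1]>110)&(hsv[:,:,2]>60))).astype(np.uint8)
n,l,st,ce=cv2.connectedComponentsWithStats(m)
for i in range(1,n):
    if 300<st[i,4]<5000:
        c=cv2.findContours((l==i).astype(np.uint8),0,cv2.CHAIN_APPROX_NONE)[0][0][:,0]
        print(ce[i].round(),st[i,4],rect(onz(c,K,T,0.018)))
y=cv2.inRange(hsv,(22,120,80),(38,255,255)); y[:,:300]=0;y[:,370:]=0
c=np.argwhere(y)[:,::-1]; print("yellow",rect(onz(c,K,T,0.010)),len(c))
print(toolT())
E
```

```text
bench [ 23  32 128] white [ 23  23 134]
[123.  82.] 4200 (array([0.91155493, 0.51424268]), (304.17889404296875, 129.36097717285156), np.float64(-1.561488735869962))
[406.  75.] 372 (array([ 0.9403175 , -0.26371124]), (88.84147644042969, 33.194610595703125), np.float64(-0.01761228323702113))
[447.  75.] 1749 (array([ 0.9387663 , -0.37695926]), (157.7372283935547, 93.90061950683594), np.float64(-1.561112939913314))
[489.  75.] 355 (array([ 0.9397312 , -0.49205835]), (89.58494567871094, 36.116695404052734), np.float64(-0.03349870492961671))
[273.  91.] 3460 (array([0.89305859, 0.10135286]), (306.7156677246094, 123.79991149902344), np.float64(-1.5616904651210488))
[174. 153.] 917 (array([0.71604462, 0.36758878]), (98.74381256103516, 68.38587188720703), np.float64(0.30790563048725517))
[263. 205.] 950 (array([0.57519989, 0.12773679]), (119.47017669677734, 59.42249298095703), np.float64(0.08299831418918746))
[429. 233.] 1782 (array([ 0.50808456, -0.33697559]), (184.4754638671875, 147.00271606445312), np.float64(-1.5142916218277653))
[127. 242.] 429 (array([0.47424966, 0.48504343]), (60.849
[... 372 characters left out ...]
30480957, 54.56910705566406), np.float64(-1.5668012826933375))
[165. 317.] 1051 (array([0.27924252, 0.37938983]), (121.63114929199219, 60.03300094604492), np.float64(-1.2206744997343009))
[307. 397.] 1817 (array([0.06731337, 0.00223948]), (228.9733123779297, 87.57818603515625), np.float64(-1.5700221769448923))
yellow (array([ 0.45102142, -0.06940527]), (129.29310607910156, 68.8886947631836), np.float64(0.05452753672315391)) 259
[[ 2.97293979e-01  9.54785939e-01 -3.18078769e-04  1.85642192e-01]
 [ 9.54785500e-01 -2.97294148e-01 -9.16263706e-04  5.96429826e-01]
 [-9.69398659e-04 -3.12973137e-05 -9.99999530e-01  2.22185885e-01]
 [ 0.00000000e+00  0.00000000e+00  0.00000000e+00  1.00000000e+00]]
```

View pics/t1.png

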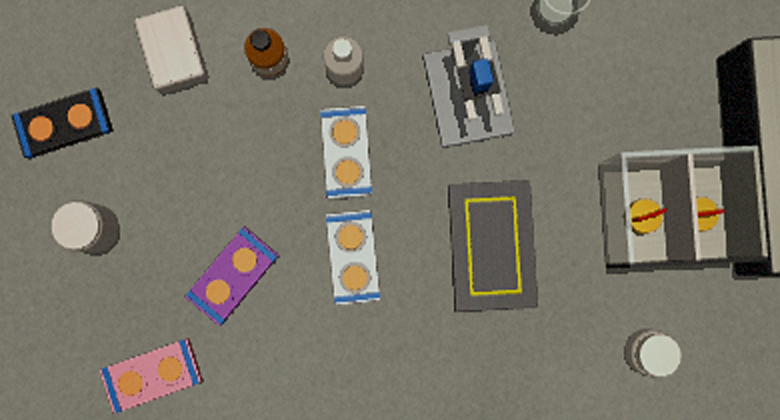

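The close crop confirms two white cassettes, at (262,206) and (265,258) in the top view. I'll take a wrist view from above to refine them.

```bash
python3 - <<'E'
from h import *
move_pose([0.42,-0.02,0.36],down(np.pi/2))
print(get_time(),get_joint_pos())
im,K,T=snap("wrist"); save("w1",im); np.savez("w1.npz",im=im,K=K,T=T)
im,K,T=snap("top"); save("t2",im)
E
```

```text
2.6 [-7.49871293e-02 -4.53857117e-02  1.88926267e+00  1.28768920e-04
  1.29792733e+00 -1.64645049e+00]
```

View pics/w1.png

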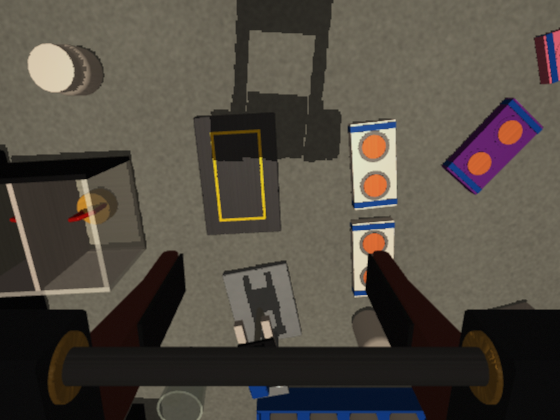

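The wrist view (upside down relative to the top view) shows the plate outline at (240,175), cassette 2 at (373,163), cassette 1 at (373,257), the stand at (262,310), and weight 1's bail at (88,212).

```bash
cat >> h.py <<'E'
def whites(im,K,T,z,lo=135):
    """white cassettes: centre, size, yaw (contour of white+blue+copper on plane z)"""
    hsv=cv2.cvtColor(im,cv2.COLOR_RGB2HSV); H,S,V=[hsv[:,:,i].astype(int) for i in range(3)]
    m=(((V>lo)&(S<45)&(V>0))|((S>110)&(V>60))).astype(np.uint8)
    n,l,st,ce=cv2.connectedComponentsWithStats(m); out=[]
    for i in range(1,n):
        if 600<st[i,4]<20000:
            c=cv2.findContours((l==i).astype(np.uint8),0,cv2.CHAIN_APPROX_NONE)[0][0][:,0]
            r=rect(onz(c,K,T,z))
            if abs(r[1][0]-120)<12 and abs(r[1][1]-60)<10:
                px=(l==i); w=((S<45)&px).sum()/px.sum()
                out.append((ce[i].round(),)+r+(round(w,2),))
    return out
def yellow(im,K,T,box=None,z=0.010):
    hsv=cv2.cvtColor(im,cv2.COLOR_RGB2HSV); y=cv2.inRange(hsv,(22,130,90),(38,255,255))
    if box: x0,y0,x1,y1=box; k=np.zeros_like(y); k[y0:y1,x0:x1]=1; y=y*k
    c=np.argwhere(y)[:,::-1]; return rect(onz(c,K,T,z))
E
python3 - <<'E'
from h import *
d=np.load("w1.npz"); im,K,T=d["im"],d["K"],d["T"]
hsv=cv2.cvtColor(im,cv2.COLOR_RGB2HSV); print(hsv[150,355],hsv[200,355],hsv[240,320],hsv[130,215:225].tolist())
for lo in(135,170,200):
  for r in whites(im,K,T,0.018,lo): print(lo,r)
print(yellow(im,K,T,(195,100,290,240)))
im,K,T=snap("top")
for r in whites(im,K,T,0.018,135): print(r)
E
```

```text
[ 34  30 226] [ 28  32 223] [ 21  47 108] [[15, 43, 24], [23, 44, 23], [10, 33, 23], [15, 23, 22], [15, 22, 23], [15, 21, 24], [10, 32, 24], [10, 33, 23], [20, 33, 23], [10, 32, 24]]
135 (array([494., 146.]), array([0.40616888, 0.27468268]), (118.5384521484375, 60.578453063964844), np.float64(-0.6792506210383698), np.float64(0.0))
135 (array([374., 164.]), array([0.43136749, 0.11562513]), (120.33490753173828, 60.3240966796875), np.float64(0.11461378972108927), np.float64(0.81))
135 (array([238., 177.]), array([ 0.4467659 , -0.07051115]), (127.59980010986328, 69.03598022460938), np.float64(0.05718553377743185), np.float64(0.0))
135 (array([368., 246.]), array([0.57144867, 0.12600663]), (119.35432434082031, 60.47224426269531), np.float64(0.09132639342489335), np.float64(0.74))
170 (array([494., 146.]), array([0.40616888, 0.27468268]), (118.5384521484375, 60.578453063964844), np.float64(-0.6792506210383698), np.float64(0.0))
170 (array([374., 163.]), array([0.43114087, 0.11544798]), (119.8379898071289, 60.02394104003906), np.float64(0.11461378972108927), np.float64(0.79))
170 (array([23
[... 288 characters left out ...]
200 (array([238., 177.]), array([ 0.4467659 , -0.07051115]), (127.59980010986328, 69.03598022460938), np.float64(0.05718553377743185), np.float64(0.0))
(array([ 0.44880365, -0.07121863]), (128.86663818359375, 69.85968017578125), np.float64(0.05589604782237223))
(array([263., 206.]), array([0.57500476, 0.12755565]), (119.83535766601562, 59.79494857788086), np.float64(0.08440120087241376), np.float64(0.65))
(array([266., 259.]), array([0.43392163, 0.11740285]), (121.241455078125, 59.76874542236328), np.float64(0.11128350677794518), np.float64(0.66))
(array([205., 268.]), array([0.40925015, 0.27636328]), (118.89193725585938, 61.870601654052734), np.float64(-0.6799008983975394), np.float64(0.0))
```

```bash
python3 - <<'E'
from h import *
c=np.array([0.4325,0.1165]);a=0.113
move_pose([*c,0.17],down(np.pi/2+a))
im,K,T=snap("wrist"); save("w2",im); np.savez("w2.npz",im=im,K=K,T=T)
for r in whites(im,K,T,0.018,140): print(r)
print(get_time(),get_tcp_pos())
E
```

```text
(array([ 63., 176.]), array([ 0.44573337, -0.06705035]), (126.40454864501953, 67.9731216430664), np.float64(0.05670273180012497), np.float64(0.0))
(array([463., 180.]), array([0.40600577, 0.27542508]), (119.05519104003906, 60.62398910522461), np.float64(-0.6814310176018452), np.float64(0.0))
3.7333 [0.43366663 0.11624652 0.17117326]
```

View pics/w2.png

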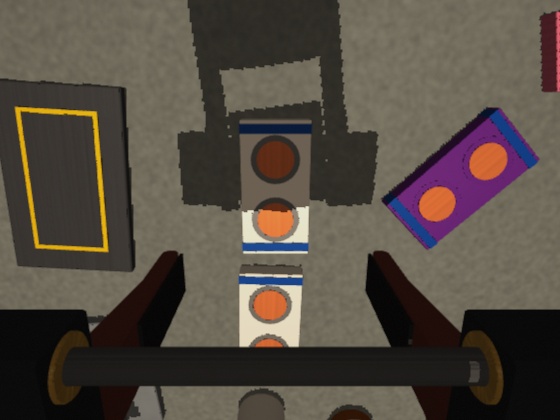

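The hover view shows the target cassette centred between the fingers, at columns 240–312 and rows 121–252. I'll check its centre, then grasp.

```bash
cat >> h.py <<'E'
def blues(im,K,T,z,box=None):
    hsv=cv2.cvtColor(im,cv2.COLOR_RGB2HSV); m=cv2.inRange(hsv,(105,120,35),(128,255,255)); out=[]
    if box: x0,y0,x1,y1=box; k=np.zeros_like(m); k[y0:y1,x0:x1]=1; m=m*k
    n,l,st,ce=cv2.connectedComponentsWithStats(m)
    for i in range(1,n):
        if st[i,4]>40:
            c=np.argwhere(l==i)[:,::-1]; out.append((ce[i].round(1),)+rect(onz(c,K,T,z)))
    return out
E
python3 - <<'E'
from h import *
d=np.load("w2.npz"); im,K,T=d["im"],d["K"],d["T"]
B=blues(im,K,T,0.018,(225,100,325,262))
for b in B: print(b)
print(onz([(240,121),(312,122),(308,253),(243,251)],K,T,.018).mean(0),get_tcp_pos())
print(yellow(im,K,T,(0,90,125,260)))
E
```

```text
(array([274.9, 128.2]), array([0.37809866, 0.10970018]), (59.96672821044922, 6.510201454162598), np.float64(-1.456680523230517))
(array([275.1, 246.7]), array([0.48374417, 0.1218009 ]), (58.77413558959961, 6.927150726318359), np.float64(-1.4565649919734778))
[0.43093858 0.1164191  0.018     ] [0.43366663 0.11624652 0.17117326]
(array([ 0.44792468, -0.07133813]), (127.98059844970703, 68.09603118896484), np.float64(0.05644567433709424))
```

```bash
python3 - <<'E'
from h import *
a=0.1145; q=down(np.pi/2+a)
movel([0.431,0.1160,0.05],q,v=0.12)
movel([0.431,0.1160,0.004],q,v=0.06)
print("pre",get_tcp_pos())
command_gripper(0.0); w=get_grip_width(); print("w",w,w*88,get_tcp_pos(),get_ft_force())
movel([0.431,0.1160,0.09],q,v=0.1)
wait(0.2);print(get_grip_width()*88,get_ft_force(),get_tcp_pos(),get_time())
im,K,T=snap("wrist"); save("w3",im); np.savez("w3.npz",im=im,K=K,T=T)
E
```

```text
pre [0.43110867 0.11603127 0.00405231]
w 0.6813958679069362 59.96283637581038 [0.43111584 0.11602799 0.00416716] [-1.31882377  0.2552726   3.19259908]
60.17471985089382 [ 0.11443487  0.08357766 -2.1095189 ] [0.43058635 0.11589881 0.08942462] 7.5583
```

View pics/w3.png

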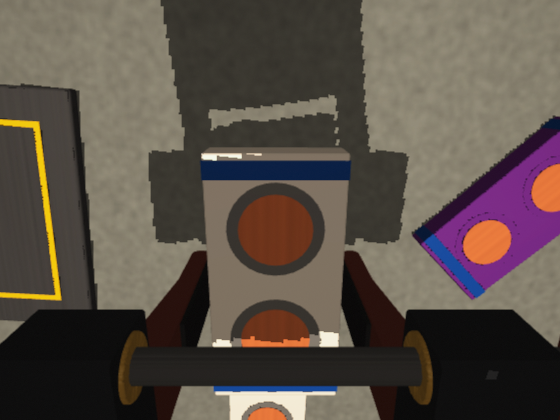

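```bash
python3 - <<'E'
from h import *
d=np.load("w3.npz"); im,K,T=d["im"],d["K"],d["T"]
hsv=cv2.cvtColor(im,cv2.COLOR_RGB2HSV); m=cv2.inRange(hsv,(105,120,30),(128,255,255)); m[:,:195]=0; m[:,360:]=0;m[:140]=0;m[195:]=0
c=np.argwhere(m); print(c.min(0),c.max(0))
P=onz([(x,c[c[:,1]==x,0].min()) for x in (215,275,335)]+[(202,162),(350,162)],K,T,0.1034)
A=0.1145+np.pi/2
t=get_tcp_pos(); ty=np.array([np.sin(A),-np.cos(A)]); tx=np.array([np.cos(A),np.sin(A)])
for p in P: print((p[:2]-t[:2])@tx,(p[:2]-t[:2])@ty)
E
```

```text
[161 200] [179 350]
-0.024448674458593767 -0.05701661994716881
-0.00038588217406688053 -0.057043762291684334
0.023672804016620887 -0.05707090000460884
-0.02968585989666462 -0.05660702361802285
0.02971131591646511 -0.05667410746005369
```

```bash
python3 - <<'E'
from h import *
a=0.0562; q=down(np.pi/2+a); c=np.array([0.4489,-0.0713])
move_pose([*c,0.09],q)
movel([*c,0.03],q,v=0.1)
print("t",movel([*c,0.0135],q,v=0.03,until_force=4),get_tcp_pos(),get_ft_force())
command_gripper(0.85)
movel([*c,0.1],q,v=0.12)
c2=np.array([0.5712,0.1265]);a2=0.09
move_pose([0.40,0.05,0.30],down(np.pi/2+.06))
im,K,T=snap("wrist"); save("w4",im); np.savez("w4.npz",im=im,K=K,T=T)
for r in whites(im,K,T,0.018,140): print(r)
for b in blues(im,K,T,0.028): print(b)
im,K,T=snap("top"); save("t4",im,(220,170,380,300),5);np.savez("t4.npz",im=im,K=K,T=T)
print(get_time())
E
```

```text
t True [ 0.44880521 -0.07135343  0.01408648] [-0.19405592  0.26162456  3.4507099 ]
(array([461., 181.]), array([0.40609433, 0.27526379]), (119.36468505859375, 60.75116729736328), np.float64(-0.680978546532641), np.float64(0.0))
(array([322., 288.]), array([0.57163538, 0.12532067]), (119.1303939819336, 60.98293685913086), np.float64(0.08328328907058258), np.float64(0.7))
(array([526.8,  87.4]), array([0.29299573, 0.32194983]), (60.40159606933594, 10.230639457702637), np.float64(0.4020988086346997))
(array([492.5, 148.3]), array([0.36132507, 0.30009158]), (66.1804428100586, 10.959299087524414), np.float64(0.9486802982557325))
(array([169.9, 158.6]), array([ 0.39582062, -0.07361765]), (62.71012878417969, 7.00921630859375), np.float64(-1.490711078074579))
(array([424.4, 210.9]), array([0.44201071, 0.23517467]), (65.63737487792969, 8.208065032958984), np.float64(0.8941363622859289))
(array([176.5, 243. ]), array([ 0.50205423, -0.06778291]), (63.37641143798828, 6.707437515258789), np.float64(-1.4875533263581797))
(array([324.9, 260.3]), array([0.51464954, 0.11872685]), (58.73270034790039, 6.956466197967529), np.float64(-1.5093927286801856))
(array([323.7, 330.3]), array([0.61714825, 0.12831976]), (58.38535690307617, 6.302097797393799), np.float64(-1.5092431131223831))
(array([176.3, 409.3]), array([ 0.76260468, -0.07483719]), (41.996280670166016, 40.26853942871094), np.float64(-1.5090430805961939))
12.05
```

View pics/w4.png

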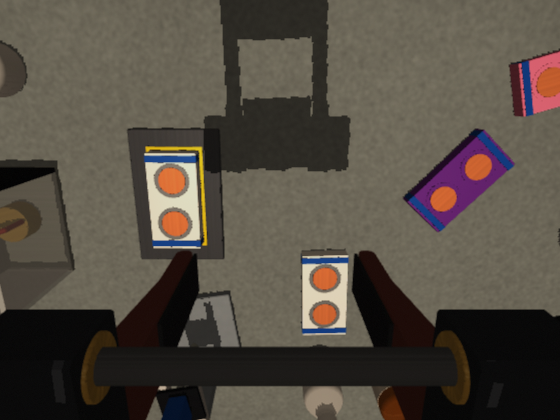

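View pics/t4.png

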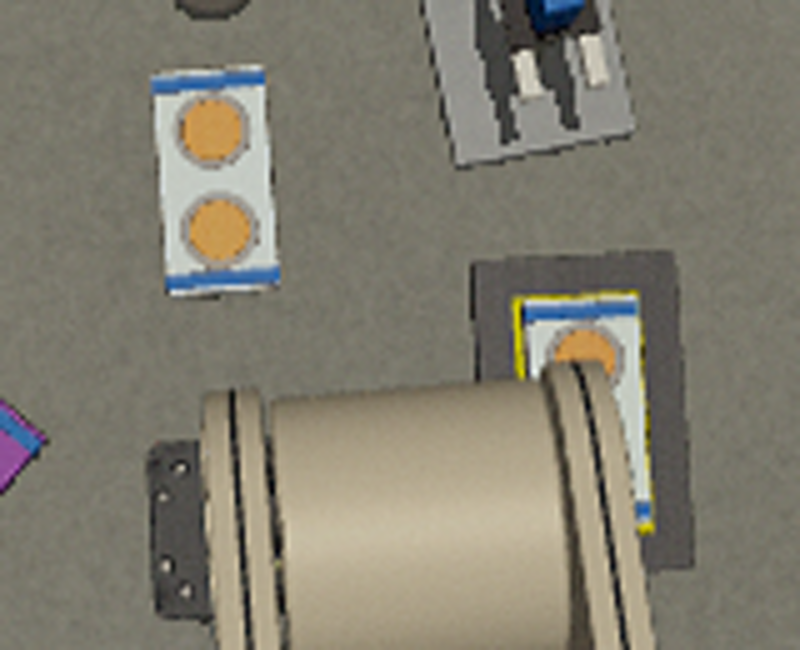

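The first cassette sits inside the outline, with yellow visible around it at (175,200) in the wrist view. The second is untouched at (325,295), so I'll take it next.

```bash
python3 - <<'E'
from h import *
a=0.088; q=down(np.pi/2+a); c=np.array([0.5712,0.1255])
move_pose([*c,0.15],q); wait(0.2)
im,K,T=snap("wrist"); save("w5",im)
B=blues(im,K,T,0.018,(215,90,335,300))
for b in B: print(b)
if len(B)==2:
    m=(B[0][1]+B[1][1])/2; d=B[1][1]-B[0][1]; ang=np.arctan2(d[1],d[0]); print(m,ang,np.linalg.norm(d))
    assert np.linalg.norm(m-c)<0.005 and abs(np.linalg.norm(d)-.1063)<.003
    c=m; q=down(np.pi/2+ang)
    movel([*c,0.05],q,v=0.12); movel([*c,0.004],q,v=0.06); print(get_tcp_pos())
    command_gripper(0.0); print(get_grip_width()*88)
    movel([*c,0.09],q,v=0.1); wait(.2); print(get_ft_force(),get_tcp_pos())
    im,K,T=snap("wrist"); save("w6",im); np.savez("w6.npz",im=im,K=K,T=T)
    B=blues(im,K,T,0.1034,(190,130,360,200)); t=toolT()
    for b in B: print(b, t[:3,:3].T@(np.r_[b[1],.1034]-t[:3,3]))
print(get_time())
E
```

```text
(array([276.4, 133.5]), array([0.51853418, 0.120946  ]), (59.58533477783203, 6.935243129730225), np.float64(-1.482239779028875))
(array([276. , 257.6]), array([0.62406537, 0.13033817]), (59.20192337036133, 6.6323628425598145), np.float64(-1.48219290739369))
[0.57129977 0.12564208] 0.08876508971749761 0.10594831111958142
[0.57153219 0.1256753  0.00413506]
59.875865478668686
[-0.75417337  0.08885858 -2.54666194] [0.57088673 0.12555327 0.08927342]
(array([275.2, 170. ]), array([0.51786609, 0.12048206]), (60.23528289794922, 7.359100818634033), np.float64(-1.4809034713729008)) [-0.00036924 -0.05336232 -0.01394212]
16.7917
```

```bash
python3 - <<'E'
from h import *
a=0.0562; q=down(np.pi/2+a); c=np.array([0.4489,-0.0713])
move_pose([*c,0.11],q)
movel([*c,0.048],q,v=0.1)
print("t",movel([*c,0.0315],q,v=0.03,until_force=4),get_tcp_pos(),get_ft_force())
command_gripper(0.85)
movel([*c,0.12],q,v=0.12)
move_pose([0.40,0.05,0.30],down(np.pi/2+.06))
im,K,T=snap("wrist"); save("w7",im,(100,110,260,270),5); np.savez("w7.npz",im=im,K=K,T=T)
B=blues(im,K,T,0.046,(120,120,230,270))
for b in B: print(b)
move_pose([0.42,0.25,0.40],down(np.pi/2+.5))
im,K,T=snap("top"); save("t7",im,(300,130,480,270),4);np.savez("t7.npz",im=im,K=K,T=T)
for r in whites(im,K,T,0.046,135): print(r)
print(yellow(im,K,T,(305,200,370,290)))
im,K,T=snap("scene"); save("s7",im)
print(get_time())
E
```

```text
t True [ 0.44879471 -0.07133339  0.03217895] [-0.27277053 -0.35260077  4.48296875]
(array([167.3, 161.1]), array([ 0.39556882, -0.07167499]), (66.81720733642578, 9.811847686767578), np.float64(-1.4579431944823504))
(array([173.9, 248.1]), array([ 0.50138455, -0.06529809]), (67.80448150634766, 13.531455993652344), np.float64(-1.391470061173214))
(array([337., 252.]), array([ 0.45046008, -0.06566969]), (126.38966369628906, 68.06139373779297), np.float64(0.05490173166225598), np.float64(0.56))
(array([ 0.45098239, -0.06874838]), (129.24339294433594, 67.70111083984375), np.float64(0.056394782993138604))
22.3083
```

View pics/w7.png

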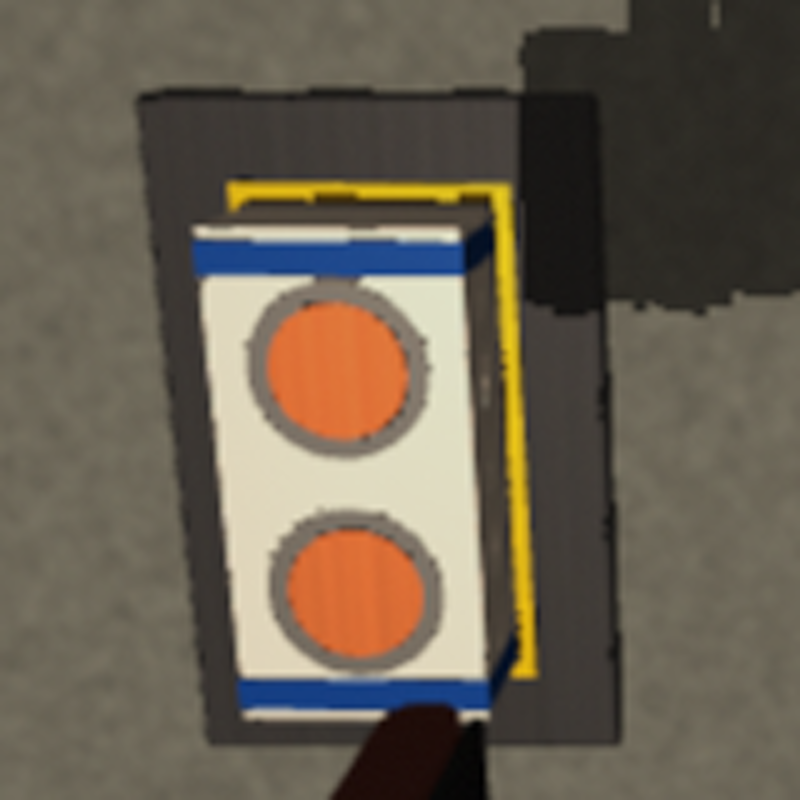

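View pics/t7.png

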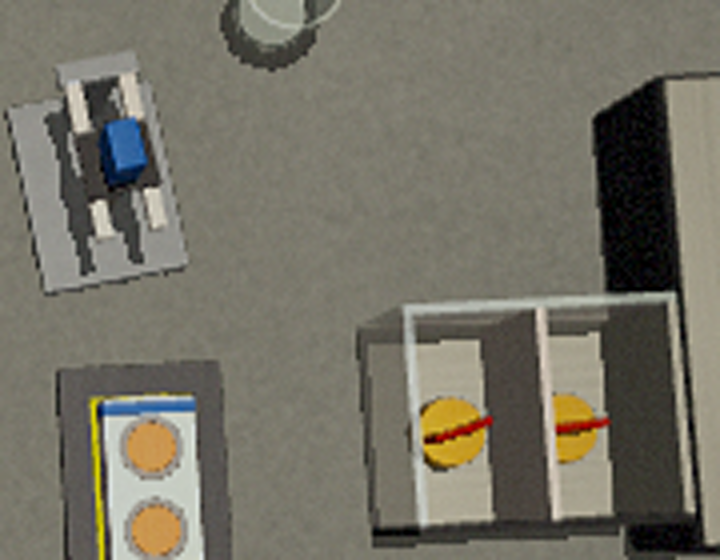

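View pics/s7.png

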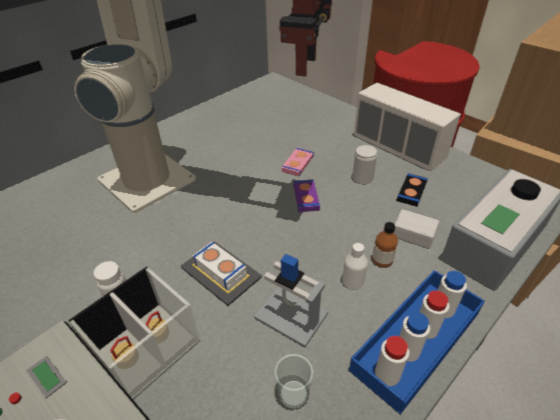

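The pile is square on the outline. The stand's post is at the world +x end (95,70 in t7), and both red bails run roughly along world y. Next I'll look down on the wells and the stand.

```bash
python3 - <<'E'
from h import *
move_pose([0.57,-0.04,0.36],down(np.pi/2+.2)); wait(.2)
im,K,T=snap("wrist"); save("w8",im); np.savez("w8.npz",im=im,K=K,T=T)
move_pose([0.43,-0.325,0.36],down(np.pi/2)); wait(.2)
im,K,T=snap("wrist"); save("w9",im); np.savez("w9.npz",im=im,K=K,T=T)
print(get_time(),get_joint_pos())
E
```

```text
25.2667 [-6.67584372e-01  1.60250558e-01  1.66858372e+00  9.76292538e-05
  1.31279139e+00 -2.23998642e+00]
```

View pics/w8.png

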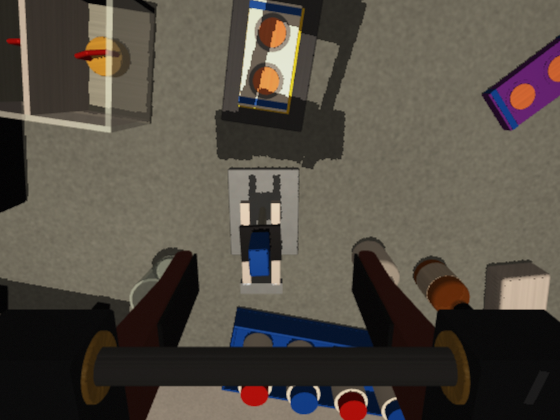

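View pics/w9.png

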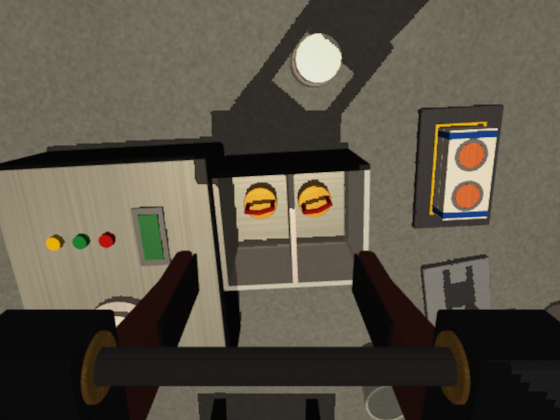

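```bash
python3 - <<'E'
from h import *
d=np.load("w9.npz"); save("w9z",d["im"],(205,150,375,295),4.6)
d=np.load("w8.npz"); save("w8z",d["im"],(215,160,315,300),4.2)
d=np.load("t7.npz"); save("t7z",d["im"],(300,135,360,205),8)
E
```

```text
(no output)
```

View pics/w9z.png

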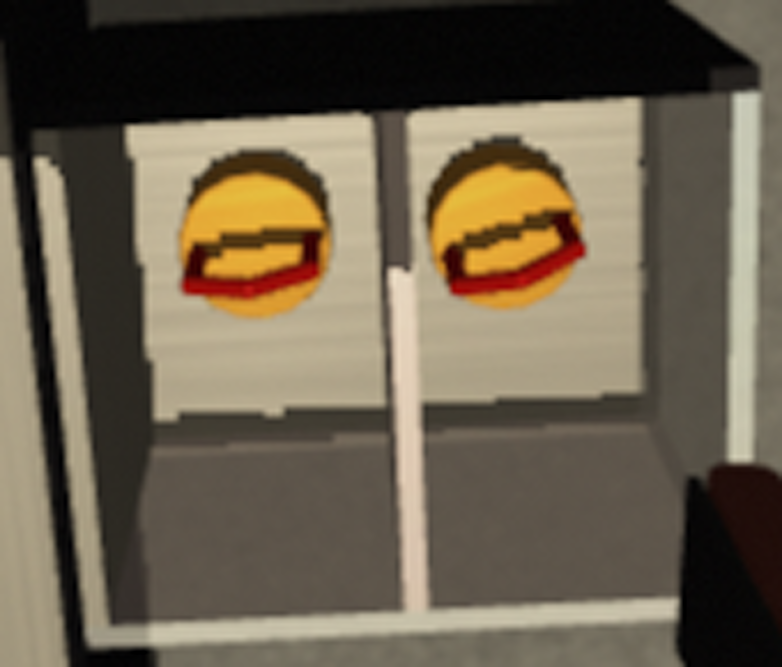

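View pics/w8z.png

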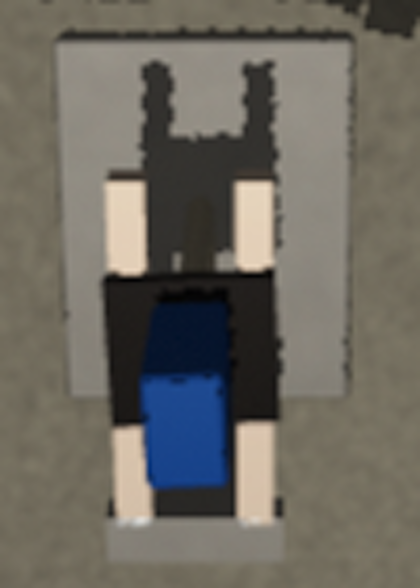

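View pics/t7z.png

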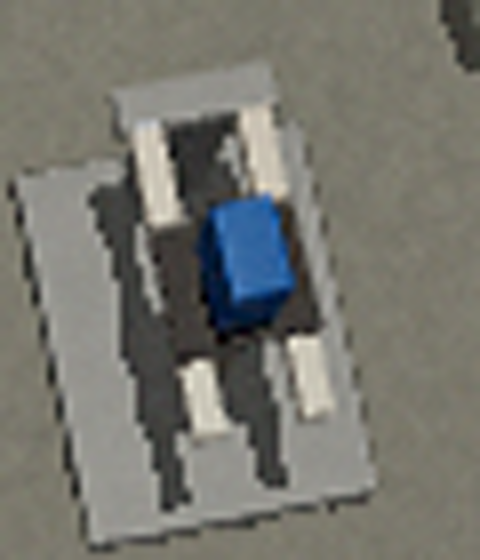

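```bash
cat > m.py <<'E'
from h import *
def L(f,pts,off,s,z):
    d=np.load(f); p=(np.array(pts,float)+.5)/s-.5+np.array(off); return onz(p,d["K"],d["T"],z)[:,:2]
def info(n,P): 
    e=(P[2]+P[3]-P[0]-P[1])/2; print(n,"c",P.mean(0).round(4),"yaw",np.arctan2(e[1],e[0]).round(3),"len",np.linalg.norm(e).round(4),"wid",np.linalg.norm(P[1]-P[0]).round(4),np.linalg.norm(P[3]-P[2]).round(4))
info("handle wrist",L("w8.npz",[(143,374),(229,374),(231,484),(148,488)],(215,160),4.2,.185))
t=L("t7.npz",[(235,302),(292,288),(272,195),(213,205)],(300,135),8,.185); info("handle top",t)
info("rails wrist",L("w8.npz",[(125,176),(254,179),(255,520),(134,520)],(215,160),4.2,.130))
info("rails top",L("t7.npz",[(208,433),(317,413),(254,105),(147,125)],(300,135),8,.130))
info("collar wrist",L("w8.npz",[(105,274),(273,270),(278,424),(113,424)],(215,160),4.2,.135))
for f,off,s,nm,a,b,p in [("w9.npz",(205,150),4.6,"W2",(186,288),(318,272),(250,290)),("w9.npz",(205,150),4.6,"W1",(455,290),(583,248),(520,274))]:
    A,B=L(f,[a,b],off,s,.064); P=L(f,[p],off,s,.074)[0]; d=A-B
    print(nm,"mid",((A+B)/2).round(4),"peak",P.round(4),"span",np.linalg.norm(d),"yaw of weight x",np.arctan2(d[1],d[0])-np.pi/2)
# disc tops z=.034
for nm,c in (("W2",(256,240)),("W1",(504,232))): print(nm,"disc",L("w9.npz",[c],(205,150),4.6,.034).round(4))
# rim inner corners z=.130
print(L("w9.npz",[(752,90),(738,460),(72,172),(108,625),(400,268),(415,610),(90,640)],(205,150),4.6,.130).round(4))
E
python3 m.py
```

```text
handle wrist c [ 0.6484 -0.039 ] yaw 0.219 len 0.029 wid 0.0201 0.0199
handle top c [ 0.652  -0.0383] yaw 0.211 len 0.0291 wid 0.0174 0.0178
rails wrist c [ 0.6521 -0.0394] yaw 0.205 len 0.1 wid 0.0337 0.034
rails top c [ 0.6561 -0.0376] yaw 0.193 len 0.0982 wid 0.0343 0.0339
collar wrist c [ 0.6484 -0.0399] yaw 0.231 len 0.0438 wid 0.0442 0.0448
W2 mid [ 0.4915 -0.3447] peak [ 0.4913 -0.3448] span 0.037425845008886176 yaw of weight x -3.0126181583929244
W1 mid [ 0.4881 -0.2699] peak [ 0.4864 -0.2707] span 0.037531999539595164 yaw of weight x -2.804630335439686
W2 disc [[ 0.4884 -0.3447]]
W1 disc [[ 0.4857 -0.2711]]
[[ 0.4243 -0.2252]
 [ 0.5174 -0.2215]
 [ 0.4443 -0.384 ]
 [ 0.5637 -0.3796]
 [ 0.4678 -0.3063]
 [ 0.5592 -0.301 ]
 [ 0.568  -0.3844]]
```

```bash
python3 - <<'E'
from h import *
a=0.215;q=down(a-np.pi/2)
move_pose([0.6484,-0.039,0.26],q); wait(.2)
im,K,T=snap("wrist"); save("w10",im); np.savez("w10.npz",im=im,K=K,T=T)
for b in blues(im,K,T,.185,(200,150,350,345)): print(b)
im,K,T=snap("top"); save("t10",im,(220,100,500,330),2.8)
print(get_time(),get_joint_pos(),get_tcp_pos())
E
```

```text
(array([275.8, 210.9]), array([ 0.65530432, -0.03846967]), (39.24641036987305, 19.33686065673828), np.float64(0.22777620658235564))
(array([273. , 304.8]), array([ 0.58524164, -0.05201735]), (38.11748504638672, 4.412528991699219), np.float64(-1.516489457935191))
28.5167 [-7.85296648e-02  4.21993911e-01  1.53970392e+00 -1.27261787e-05
  1.17983775e+00  1.27734013e+00] [ 0.64837688 -0.03908861  0.26004608]
```

View pics/w10.png

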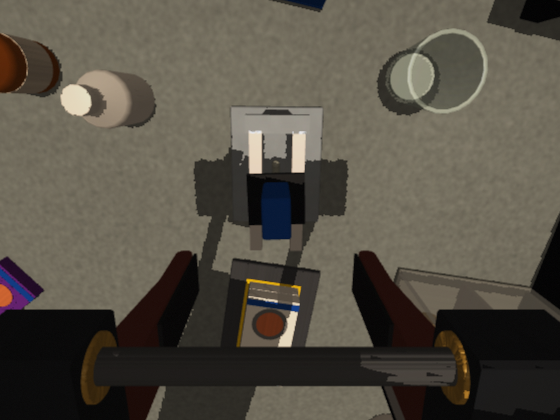

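The handle is centred between the open jaws at (276,211), with the hook rod in the slot on the post side. I'll grip it and lift straight up.

```bash
python3 - <<'E'
from h import *
a=0.215;q=down(a-np.pi/2); c=[0.6494,-0.039]
command_gripper(0.6)
movel([*c,0.17],q,v=0.12)
print(movel([*c,0.142],q,v=0.05,until_force=8),get_tcp_pos())
command_gripper(0.0); print(get_grip_width()*88,get_ft_force())
movel([*c,0.16],q,v=0.05); print(get_ft_force(),get_grip_width()*88)
movel([*c,0.31],q,v=0.12); wait(.2)
print(get_ft_force(),get_ft_torque(),get_time())
im,K,T=snap("wrist"); save("w11",im); np.savez("w11.npz",im=im,K=K,T=T)
im,K,T=snap("scene"); save("s11",im,(200,150,420,370),3)
E
```

```text
False [ 0.64944118 -0.03898137  0.1418814 ]
20.07578373677395 [ 0.44994592 -0.29533535  1.4507435 ]
[ 0.39188215  0.14084794 -1.8836096 ] 19.897234300335604
[-1.07120317  0.58344452 -1.00462798] [-0.04442782  0.09881019 -0.01867991] 33.3917
```

View pics/w11.png

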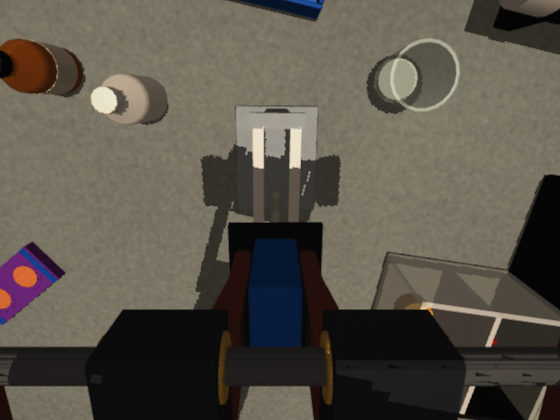

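View pics/s11.png

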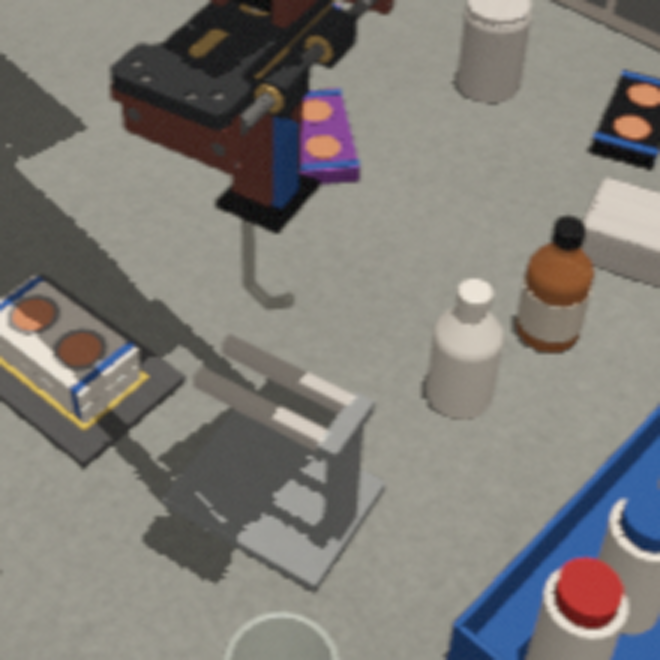

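The picker hangs vertically from the jaws with its hook open towards +x and its stand clear. I'll compare the hook position with the scene camera, then hover over well 2.

```bash
cat >> h.py <<'E'
DZ=0.102 # saddle below TCP
def hook(xy,zs,yaw,v=0.1,uf=None):
    return movel([xy[0],xy[1],zs+DZ],down(yaw-np.pi/2),v=v,until_force=uf)
E
python3 - <<'E'
from h import *
im,K,T=snap("scene"); t=get_tcp_pos(); print(t)
u=np.array([np.cos(.215),np.sin(.215)])
for dx,z in((0,-DZ),(-.014,-DZ+.03),(.014,-DZ+.012)): print(((proj([*(t[:2]+dx*u),t[2]+z],K,T)-[200,150])*3).round(0))
save("s12",im,(250,200,330,260),8)
hook([0.4915-.026*np.cos(.129),-0.3447-.026*np.sin(.129)],0.24,0.129,v=.2); wait(.2)
print(get_time(),get_joint_pos(),get_tcp_pos(),get_ft_force())
im,K,T=snap("wrist"); save("w12",im)
im,K,T=snap("scene"); save("s13",im,(40,180,300,420),3);np.savez("s13.npz",im=im,K=K,T=T)
im,K,T=snap("top"); save("t13",im,(360,170,500,290),5)
E
```

```text
[ 0.64932928 -0.03901993  0.30971907]
[[266. 302.]]
[[246. 260.]]
[[285. 298.]]
35.7 [-6.61368456e-01  2.44150997e-01  1.60384475e+00  2.28172520e-05
  1.29375054e+00  7.79596314e-01] [ 0.46600989 -0.34760741  0.34191539] [ 0.22359409 -0.72734048 -1.18421253]
```

View pics/s12.png

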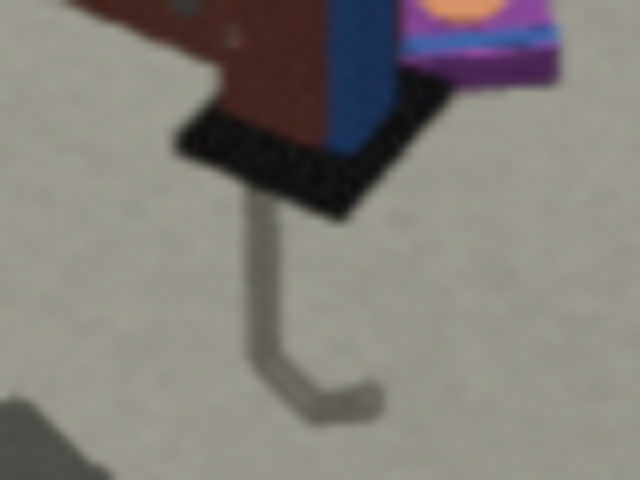

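View pics/w12.png

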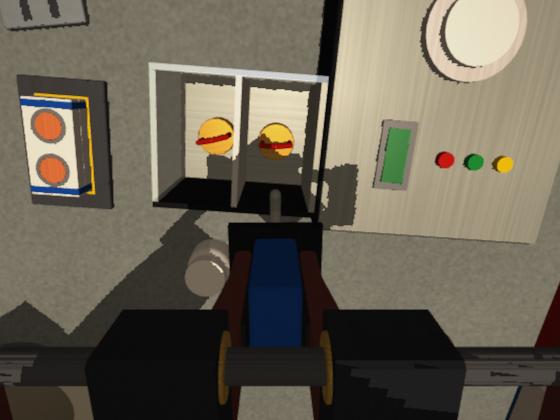

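View pics/s13.png

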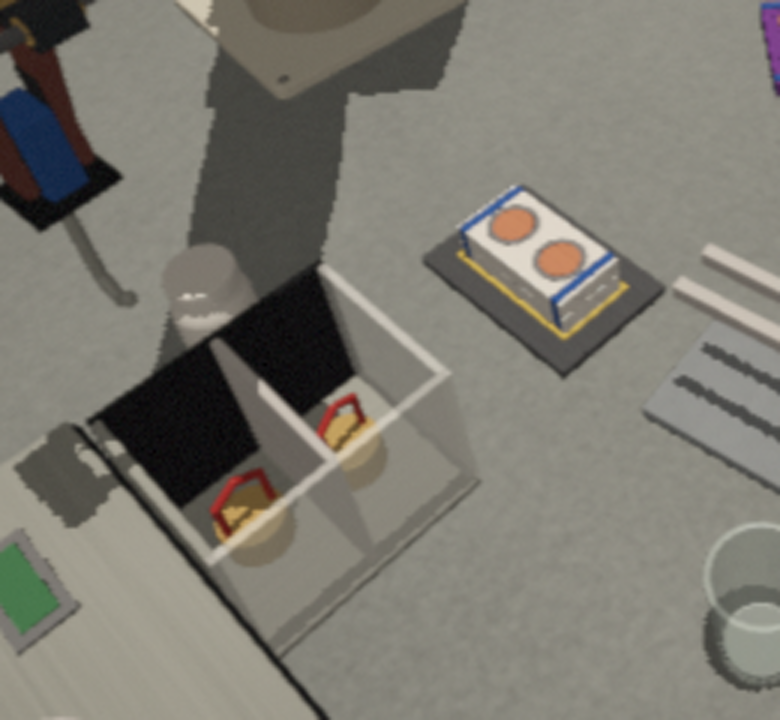

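The hook is at its predicted pixel (about (266,302) in the crop). The flipped wrist view shows the bails at (275,146) and (214,139), so I'll measure the weights from this side too.

```bash
python3 - <<'E'
from h import *
im,K,T=snap("wrist"); np.savez("w13.npz",im=im,K=K,T=T); save("w13z",im,(145,60,335,220),4.2)
hsv=cv2.cvtColor(im,cv2.COLOR_RGB2HSV)
red=cv2.inRange(hsv,(0,180,50),(6,255,255))|cv2.inRange(hsv,(174,180,50),(180,255,255))
for nm,b in(("W2",(250,120,310,170)),("W1",(190,120,240,170))):
    k=np.zeros_like(red);k[b[1]:b[3],b[0]:b[2]]=1
    P=np.argwhere(red*k)[:,::-1]; print(nm,P.min(0),P.max(0),P.mean(0))
E
```

```text
W2 [259 141] [291 148] [274.78881988 145.04968944]
W1 [196 133] [230 144] [212.57142857 138.95652174]
```

View pics/w13z.png

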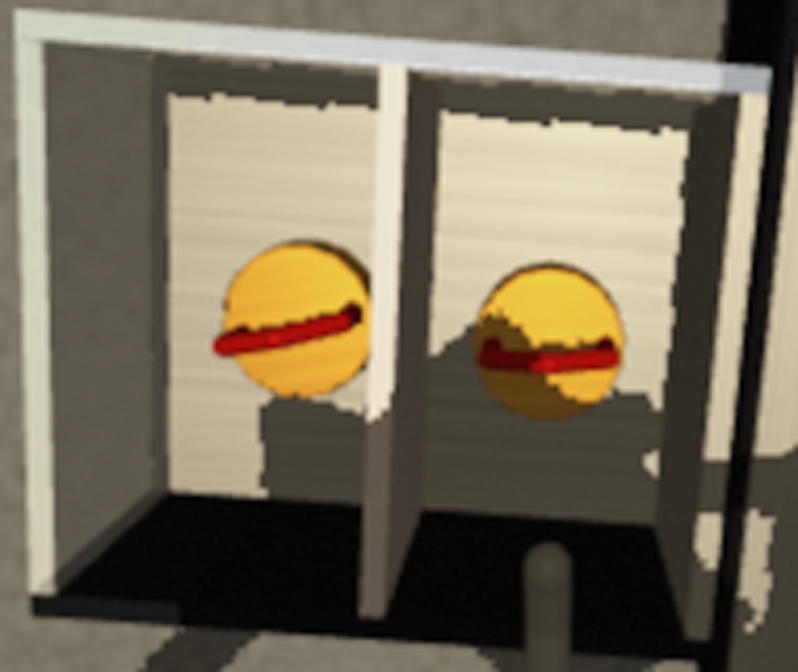

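View pics/t13.png

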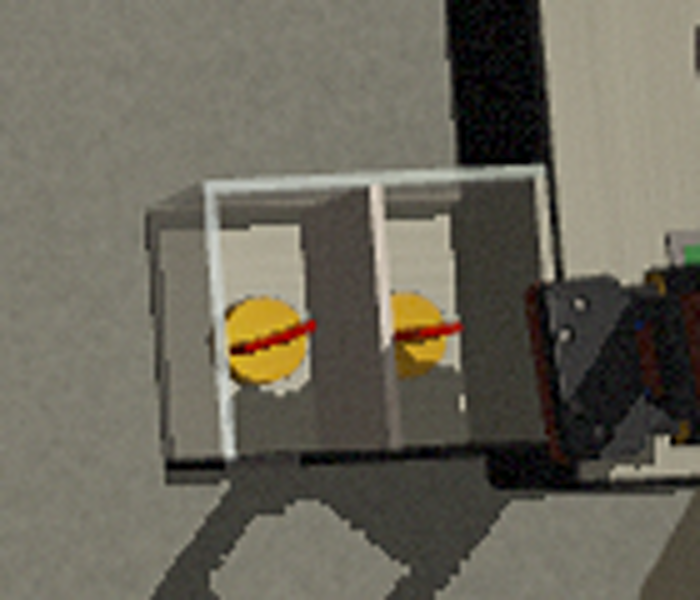

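```bash
python3 - <<'E'
from m import L
import numpy as np
f,o,s="w13.npz",(145,60),4.2
for nm,a,b,p,dc in(("W2",(480,356),(618,357),(545,362),(550,341)),("W1",(218,344),(358,314),(288,332),(298,320))):
    A,B=L(f,[a,b],o,s,.064);P=L(f,[p],o,s,.074)[0];D=L(f,[dc],o,s,.034)[0]; d=A-B
    print(nm,"shoulder mid",((A+B)/2).round(4),"peak",P.round(4),"disc",D.round(4),"span",np.linalg.norm(d).round(4),"yaw",((np.arctan2(d[1],d[0]))%np.pi-np.pi/2).round(3))
print("rim",L(f,[(28,25),(770,80),(45,595),(392,65),(372,615),(690,640)],o,s,.130).round(4))
E
```

```text
handle wrist c [ 0.6484 -0.039 ] yaw 0.219 len 0.029 wid 0.0201 0.0199
handle top c [ 0.652  -0.0383] yaw 0.211 len 0.0291 wid 0.0174 0.0178
rails wrist c [ 0.6521 -0.0394] yaw 0.205 len 0.1 wid 0.0337 0.034
rails top c [ 0.6561 -0.0376] yaw 0.193 len 0.0982 wid 0.0343 0.0339
collar wrist c [ 0.6484 -0.0399] yaw 0.231 len 0.0438 wid 0.0442 0.0448
W2 mid [ 0.4915 -0.3447] peak [ 0.4913 -0.3448] span 0.037425845008886176 yaw of weight x -3.0126181583929244
W1 mid [ 0.4881 -0.2699] peak [ 0.4864 -0.2707] span 0.037531999539595164 yaw of weight x -2.804630335439686
W2 disc [[ 0.4884 -0.3447]]
W1 disc [[ 0.4857 -0.2711]]
[[ 0.4243 -0.2252]
 [ 0.5174 -0.2215]
 [ 0.4443 -0.384 ]
 [ 0.5637 -0.3796]
 [ 0.4678 -0.3063]
 [ 0.5592 -0.301 ]
 [ 0.568  -0.3844]]
W2 shoulder mid [ 0.4912 -0.3454] peak [ 0.4908 -0.3444] disc [ 0.492  -0.3456] span 0.0386 yaw 0.123
W1 shoulder mid [ 0.4892 -0.2723] peak [ 0.4897 -0.2739] disc [ 0.4884 -0.2706] span 0.0402 yaw 0.337
rim [[ 0.5573 -0.219 ]
 [ 0.5674 -0.3857]
 [ 0.4246 -0.2275]
 [ 0.5595 -0.3007]
 [ 0.43   -0.3088]
 [ 0.4339 -0.3886]]
```

```bash
cat >> h.py <<'E'
def fetch(w,yaw,off=0.026):
    w=np.array(w); u=np.array([np.cos(yaw),np.sin(yaw)]); s=w-off*u
    hook(s,0.15,yaw,v=.15)
    r=hook(s,0.047,yaw,v=.08,uf=6); print("descend",r,get_tcp_pos())
    if r: return False
    f0=get_ft_force()
    r=hook(w,0.047,yaw,v=.05,uf=6); print("advance",r,get_tcp_pos(),get_ft_force()-f0)
    if r: return False
    hook(w,0.062,yaw,v=.03); print("at .062",get_ft_force()-f0)
    hook(w,0.080,yaw,v=.03); wait(.2); print("at .080",get_ft_force()-f0,get_tcp_pos(),get_time())
    return True
E
python3 - <<'E'
from h import *
ok=fetch([0.4908,-0.345],.125); print(ok)
im,K,T=snap("scene"); save("s14",im,(40,220,240,400),4)
im,K,T=snap("top"); save("t14",im,(360,170,500,290),5)
E
```

```text
descend False [ 0.46534736 -0.34848064  0.14957124]
advance False [ 0.49080792 -0.34482566  0.14883536] [-0.48290673  0.45302753  0.03062793]
at .062 [-1.26834636  0.99453109 -0.98036996]
at .080 [-0.07851081 -0.68710797 -3.64489066] [ 0.49067532 -0.34487866  0.18176282] 40.35
True
```

View pics/s14.png

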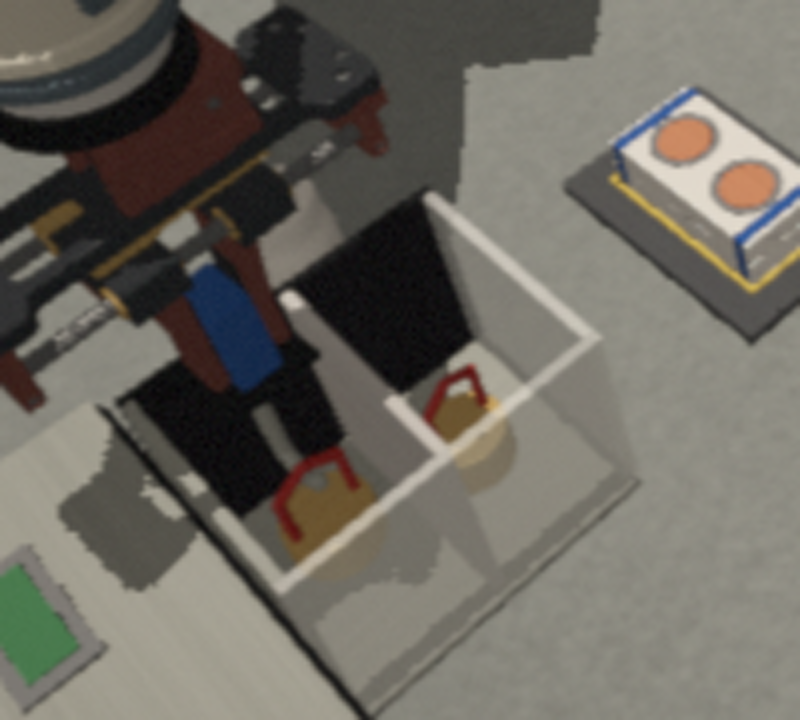

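Weight 2 hangs on the hook: the bail is over the V in the picture, and the force reads −3.6 N. I'll carry it to the pile.

```bash
cat >> h.py <<'E'
PC=np.array([0.4500,-0.0713]); PY=0.056; PU=np.array([np.cos(PY),np.sin(PY)])
E
python3 - <<'E'
from h import *
w=[0.4908,-0.345]
hook(w,0.245,.125,v=.1); print(get_ft_force())
p=PC+0.030*PU
hook(p,0.245,PY,v=.12); wait(.5)
print(get_ft_force(),get_time(),get_tcp_pos())
hook(p,0.135,PY,v=.08); wait(.4)
im,K,T=snap("wrist"); save("w15",im)
im,K,T=snap("scene"); save("s15",im,(120,170,300,310),4.4)
E
```

```text
[-1.20187283  0.08269724 -5.21853477]
[-0.43555697 -0.33487114 -5.05901908] 45.2 [ 0.47995633 -0.06964659  0.34702058]
```

View pics/s15.png

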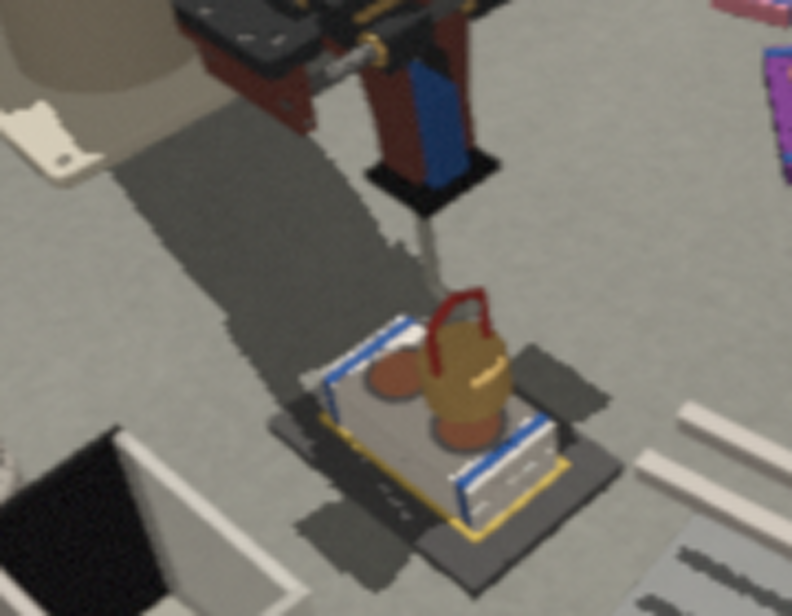

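View pics/w15.png

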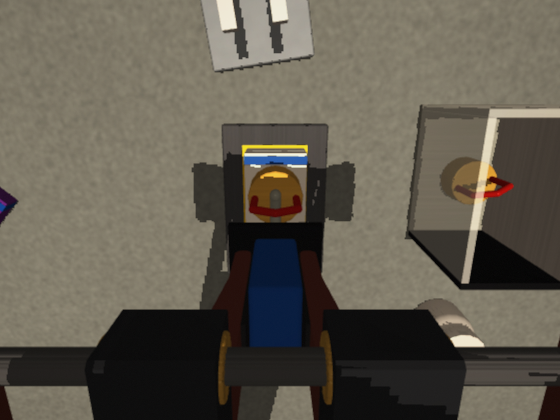

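```bash
cat >> h.py <<'E'
def putdown(p):
    f0=get_ft_force()
    hook(p,0.112,PY,v=.05)
    hook(p,0.1035,PY,v=.015); print("touch",get_ft_force()-f0)
    hook(p,0.0865,PY,v=.025); wait(.2); print("slack",get_ft_force()-f0,get_tcp_pos())
    r=hook(p-0.030*PU,0.0865,PY,v=.04,uf=5); print("withdraw",r,get_tcp_pos(),get_ft_force()-f0)
    if r: return False
    hook(p-0.030*PU,0.245,PY,v=.12); print(get_time())
    return True
E
python3 - <<'E'
from h import *
print(putdown(PC+0.030*PU))
im,K,T=snap("wrist"); save("w16",im); np.savez("w16.npz",im=im,K=K,T=T)
im,K,T=snap("scene"); save("s16",im,(120,170,300,310),4.4)
E
```

```text
touch [-0.45276929 -0.05489013  3.25572919]
slack [-0.70357238  0.02082987  2.58603394] [ 0.48006066 -0.06964978  0.18866943]
withdraw False [ 0.45025898 -0.07135246  0.18860242] [-0.15635516  0.26666707  3.09794671]
51.95
True
```

View pics/w16.png

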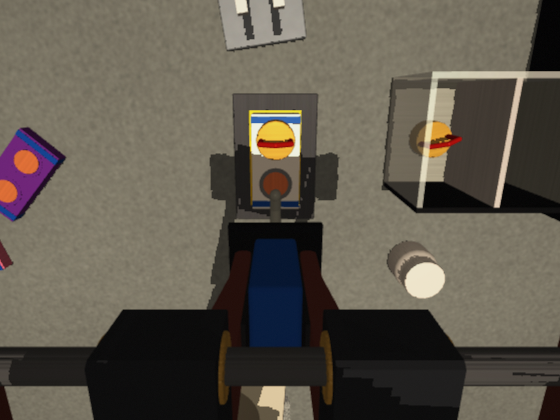

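View pics/s16.png

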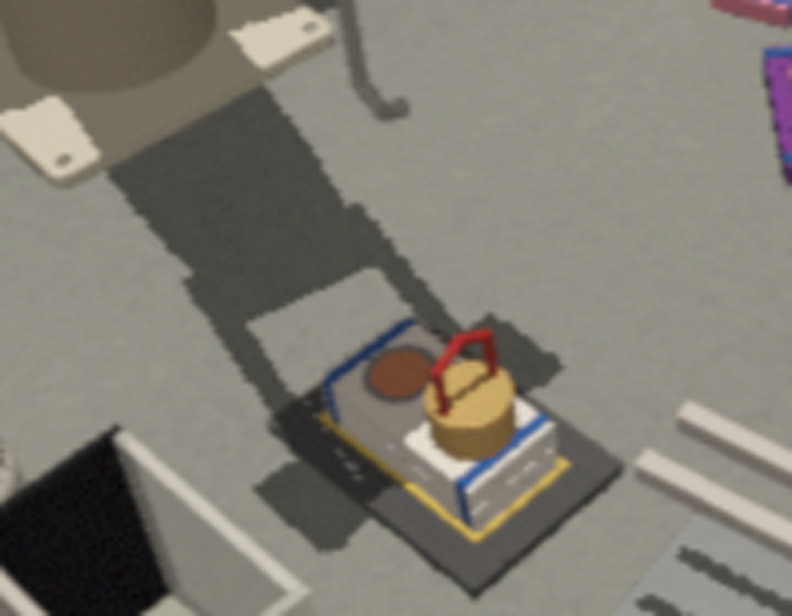

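```bash
python3 - <<'E'
from h import *
d=np.load("w16.npz"); im,K,T=d["im"],d["K"],d["T"]
B=blues(im,K,T,.046,(235,100,315,215)); print(*B,sep="\n")
hsv=cv2.cvtColor(im,cv2.COLOR_RGB2HSV); m=cv2.inRange(hsv,(18,120,60),(30,255,255)); save("w16z",im,(230,90,325,225),4.4)
k=np.zeros_like(m);k[119:165,250:302]=1; P=np.argwhere(m*k)[:,::-1]; print(cv2.minEnclosingCircle(P.astype(np.float32)))
print(onz([276,140],K,T,.074))
# W1 bail recheck
red=cv2.inRange(hsv,(0,180,50),(6,255,255))|cv2.inRange(hsv,(174,180,50),(180,255,255)); k[:]=0;k[120:165,405:470]=1
P=np.argwhere(red*k)[:,::-1]; print(P.min(0),P.max(0),onz(P.mean(0),K,T,.066))
E
```

```text
(array([275. , 119.2]), array([ 0.50188049, -0.0687209 ]), (58.253170013427734, 5.895668983459473), np.float64(-1.5138008386895665))
(array([260.9, 203.2]), array([ 0.3957442 , -0.05659127]), (20.77601432800293, 5.392319679260254), np.float64(-1.5137939560826243))
(array([289.2, 204. ]), array([ 0.39646616, -0.09292542]), (20.79922866821289, 5.401262283325195), np.float64(-1.5137939893721377))
((275.0, 141.5), 33.634159088134766)
[[ 0.48063945 -0.07109432  0.074     ]]
[430 135] [461 148] [[ 0.4891418  -0.27236443  0.066     ]]
```

View pics/w16z.png

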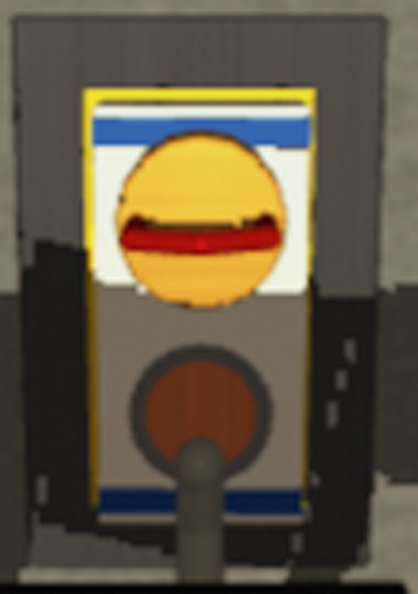

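Weight 2 is upright and within about 2 mm of its target. Next, weight 1.

```bash
python3 - <<'E'
from h import *
y=.337; w=np.array([0.488,-0.2715]); u=np.array([np.cos(y),np.sin(y)])
hook(w-.026*u,0.245,y,v=.2); wait(.2)
im,K,T=snap("wrist"); save("w17",im,(180,60,380,230),4)
ok=fetch(w,y,0.026); print(ok)
im,K,T=snap("scene"); save("s17",im,(40,220,240,400),4)
E
```

```text
descend False [ 0.46378902 -0.28030261  0.14951823]
advance False [ 0.48795978 -0.27127616  0.14882193] [-0.67344791 -0.7165183  -0.25413107]
at .062 [-0.01406383  0.47434446 -0.52490666]
at .080 [ 0.24037638 -0.53730291 -3.4933082 ] [ 0.48785621 -0.27140864  0.18180162] 57.9833
True
```

View pics/s17.png

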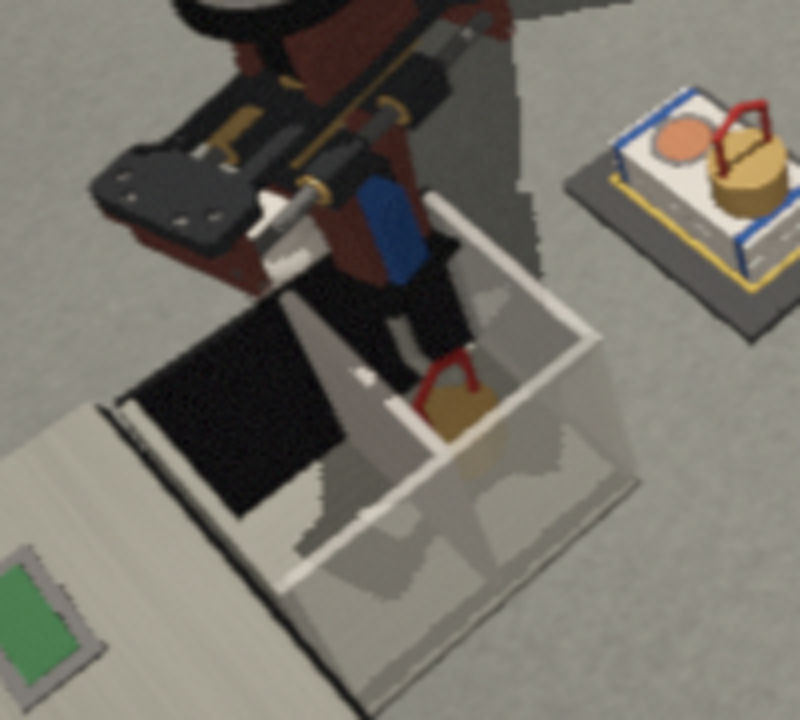

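View pics/w17.png

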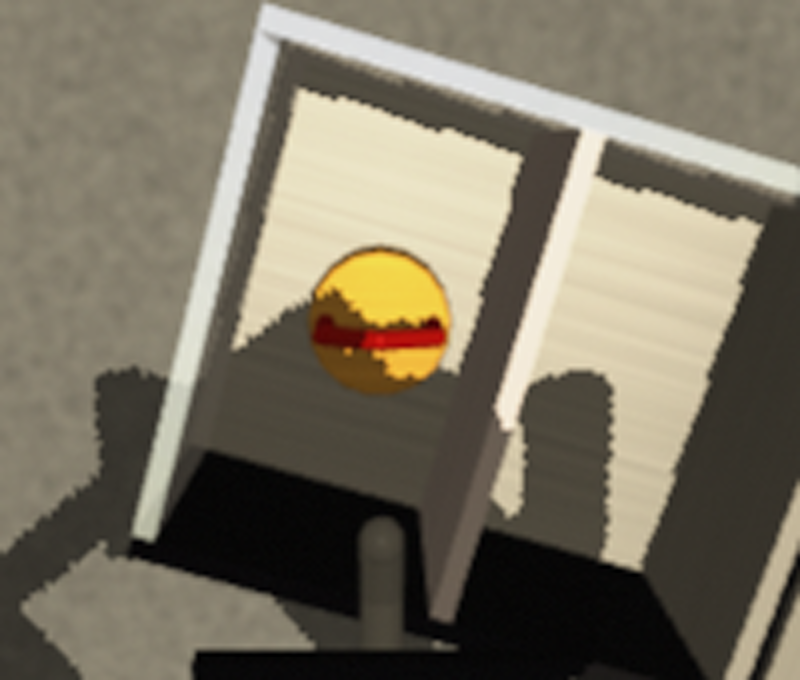

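```bash
python3 - <<'E'
from h import *
w=[0.488,-0.2715]
hook(w,0.245,.337,v=.1)
p=PC-0.030*PU
hook(p,0.245,PY,v=.12); wait(.5)
hook(p,0.135,PY,v=.08); wait(.4); print(get_ft_force(),get_tcp_pos())
im,K,T=snap("wrist"); save("w18",im,(180,60,380,230),4)
im,K,T=snap("scene"); save("s18",im,(120,170,300,310),4.4)
E
```

```text
[ 0.05323535  0.06399136 -4.85632113] [ 0.42007572 -0.07298952  0.23709186]
```

View pics/s18.png

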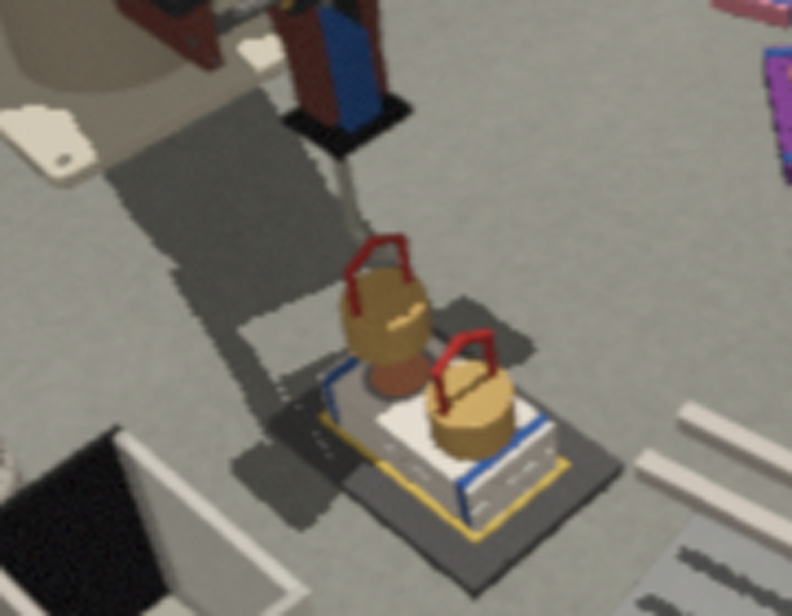

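View pics/w18.png

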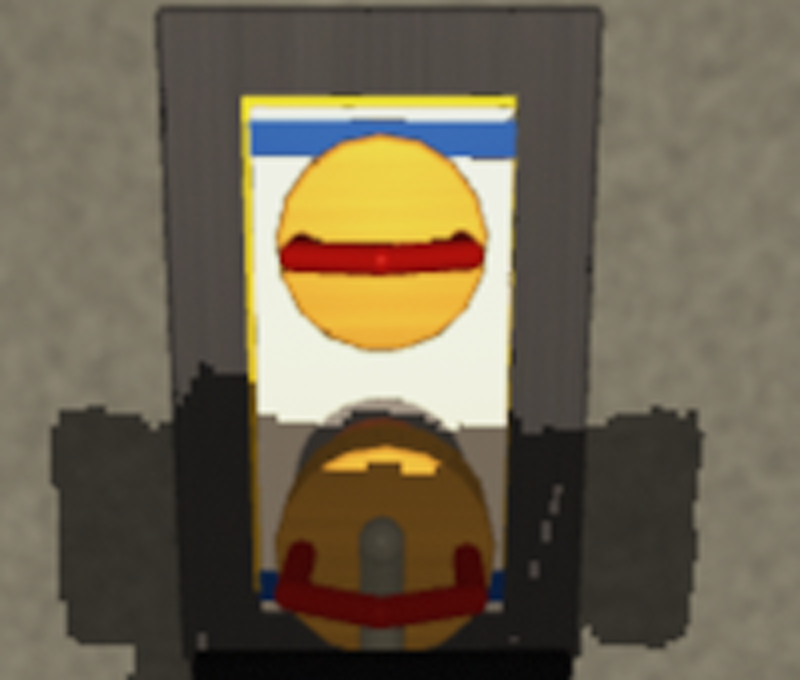

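Weight 1 hangs level over the empty window, clear of weight 2, so I'll lower it.

```bash
python3 - <<'E'
from h import *
print(putdown(PC-0.030*PU))
im,K,T=snap("wrist"); save("w19",im,(180,60,380,230),4); np.savez("w19.npz",im=im,K=K,T=T)
im,K,T=snap("scene"); save("s19",im)
E
```

```text
touch [-1.79083356  0.19200291  3.0749692 ]
slack [-1.26052767 -1.00478071  3.17409599] [ 0.42015481 -0.07299393  0.18864042]
withdraw False [ 0.39035105 -0.0747255   0.18861537] [-1.26711203 -0.29298245  3.69237212]
68.9833
True
```

View pics/s19.png

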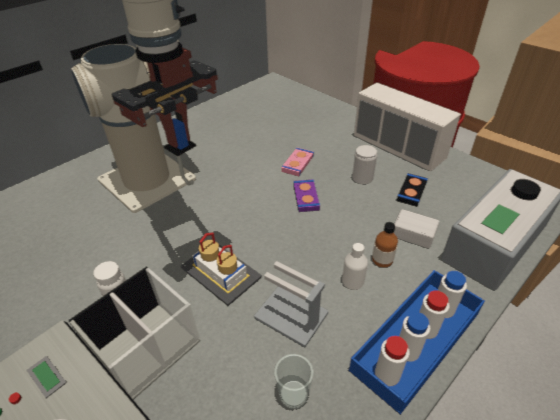

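View pics/w19.png

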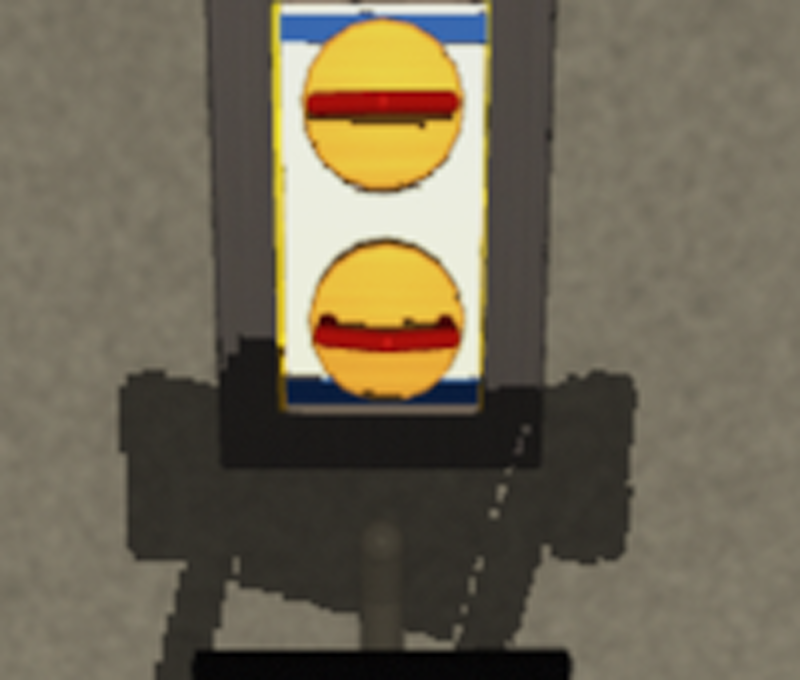

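Both weights stand upright on the pile over the windows. Before hanging the picker back, I'll locate the fork from this side.

```bash
python3 - <<'E'
from h import *
d=np.load("w10.npz"); save("w10z",d["im"],(225,95,330,260),3.6)
u=np.array([np.cos(.215),np.sin(.215)])
c=np.array([0.6494,-0.039])
t=get_tcp_pos()
hook(c-.15*u,0.25,.215,v=.2); wait(.2)
im,K,T=snap("wrist"); save("w20",im,(180,60,380,230),4); np.savez("w20.npz",im=im,K=K,T=T); print(get_time())
E
```

```text
70.05
```

View pics/w20.png

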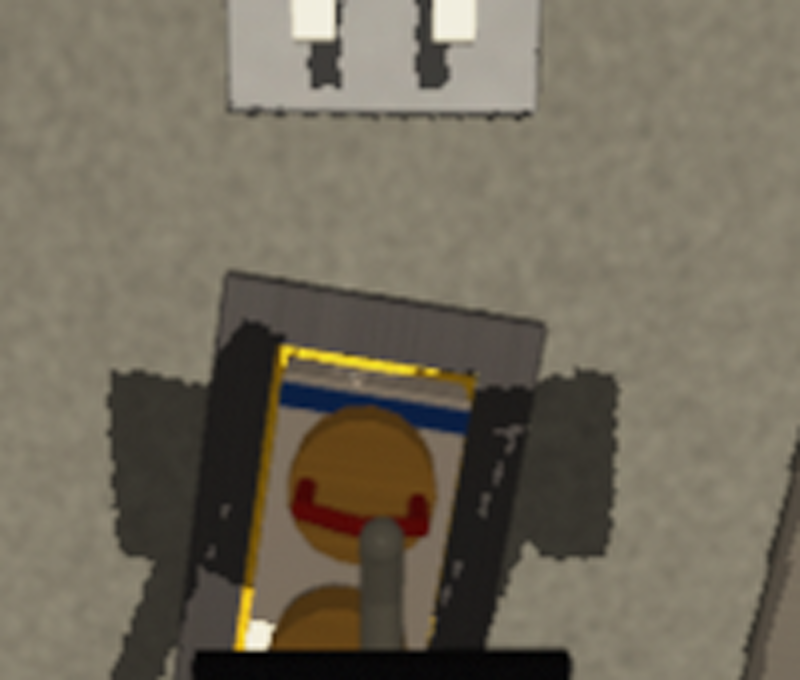

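View pics/w10z.png

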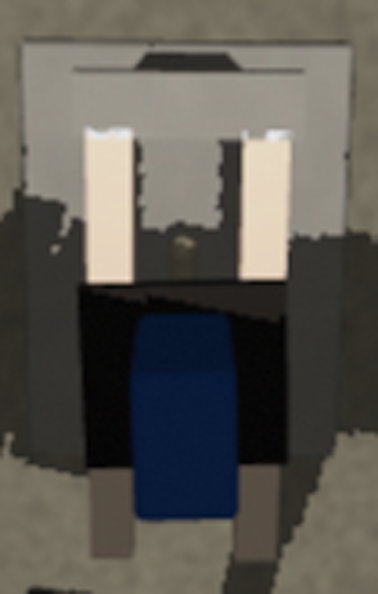

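```bash
python3 - <<'E' | tail -3
from m import *
info("rails",L("w10.npz",[(112,558),(256,560),(266,135),(109,131)],(225,95),3.6,.130))
info("collar",L("w10.npz",[(87,466),(287,462),(287,285),(80,285)],(225,95),3.6,.135))
info("handle",L("w10.npz",[(133,518),(238,516),(233,372),(135,372)],(225,95),3.6,.185))
E
```

```text
rails c [ 0.653  -0.0397] yaw 0.209 len 0.099 wid 0.034 0.0337
collar c [ 0.6497 -0.0403] yaw 0.235 len 0.0413 wid 0.0455 0.0452
handle c [ 0.6501 -0.0399] yaw 0.226 len 0.0285 wid 0.02 0.018
```

```bash
python3 - <<'E'
from h import *
a=.210; q=down(a-np.pi/2); c=[0.6524,-0.0388]
movel([*c,0.33],q,v=.15)
movel([*c,0.20],q,v=.1); wait(.2); print(get_ft_force())
print(movel([*c,0.155],q,v=.06,until_force=8),get_tcp_pos())
print(movel([*c,0.1415],q,v=.02,until_force=3),get_tcp_pos(),get_ft_force())
E
```

```text
[ 0.39559635  0.06768805 -1.80925007]
False [ 0.65268826 -0.03881437  0.15526857]
True [ 0.6522373  -0.03877168  0.14213759] [ 0.32870952 -0.92458277  4.39979115]
```

```bash
python3 - <<'E'
from h import *
a=.210; q=down(a-np.pi/2); c=[0.6524,-0.0388]
command_gripper(0.6); wait(.2)
movel([*c,0.26],q,v=.1); wait(.2); print(get_ft_force())
im,K,T=snap("wrist"); save("w21",im); np.savez("w21.npz",im=im,K=K,T=T)
move_pose([0.35,0.30,0.40],down(np.pi/2+.5)); wait(.2)
im,K,T=snap("top"); save("t21",im); np.savez("t21.npz",im=im,K=K,T=T); save("t21z",im,(290,130,390,290),4)
im,K,T=snap("scene"); save("s21",im); print(get_time())
E
```

```text
[ 0.61576143  0.58792433 -0.23714056]
79.45
```

View pics/w21.png

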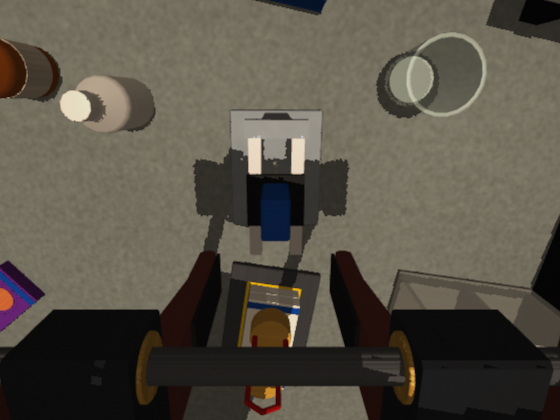

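View pics/t21z.png

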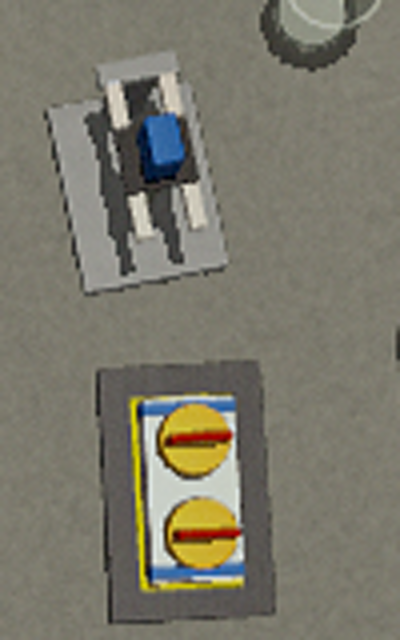

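View pics/s21.png

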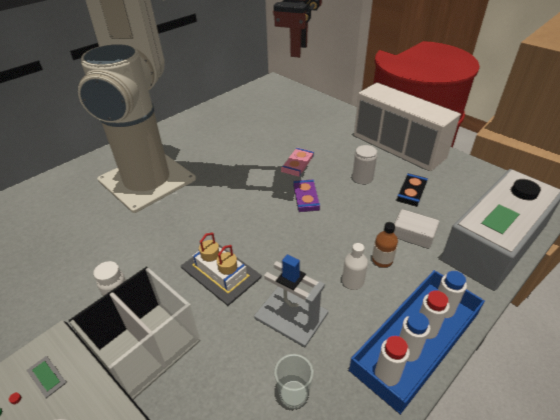

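View pics/t21.png

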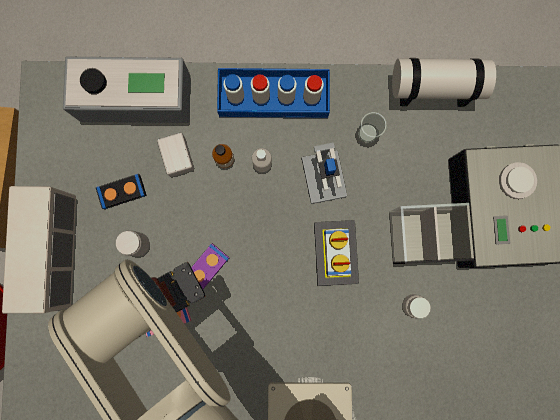

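```bash
python3 - <<'E' | tail -6
from m import *
D=L("t21.npz",[(194.5,440),(203,534)],(290,130),4,.074); print("discs",D.round(4),np.linalg.norm(D[0]-D[1]))
d=np.load("t21.npz"); B=blues(d["im"],d["K"],d["T"],.046,(320,222,355,285))
for b in B: print(b[0],b[1],b[2])
info("pile",L("t21.npz",[(151,586),(245,581),(237,398),(140,404)],(290,130),4,.046))
E
```

```text
[ 0.5592 -0.301 ]
 [ 0.568  -0.3844]]
discs [[ 0.4821 -0.0675]
 [ 0.4224 -0.0726]] 0.05984723439424042
[338.4 272.4] [ 0.39850494 -0.07108556] (60.0284423828125, 5.393996238708496)
pile c [ 0.4497 -0.0699] yaw 0.047 len 0.1184 wid 0.061 0.0636
```

```bash
python3 - <<'E'
from station import *
job_done(); print(get_time())
E
```

```text
the job is handed in; nothing more can be done
the job is handed in; nothing more can be done
```

The job is finished and handed in at about 80 s of the 210 s allowed. Both white cassettes are stacked on the yellow outline, both brass weights stand on the pile, and the picker hangs back in its stand.

- **Cassettes:** only two white ones were present. They form one square pile inside the outline, with the yellow line showing around it. I saw no knock to either one.
- **Weights:** I lifted each by its bail with the hook and set it down slowly, with the fingers only on the picker handle. The last top view shows both upright, 59.8 mm apart, with their midpoint within about 1–2 mm of the pile centre.
- **Picker:** the collar rests on both rails with the hook in the slot, a few millimetres nearer the middle of the fork than where it started.
- **Bench things:** the bottles, jars and look-alikes appear unmoved. In the last top view the arm hides the pink one, but the scene view shows it in place.
- **Disagreement:** the camera views differed by about 2–3 mm in absolute position. I worked from relative positions and from the average of opposite wrist views. One hand-picked outline of the finished pile also read about 2 mm short of the position given by its blue end band.

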